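Change the board in the bench test fixture

ROBOT

A 6-joint arm with a two-finger parallel gripper is mounted at the origin on a cart in front of the work surface, level with it; the furniture and walls round the work are solid. World frame = base frame: x ahead of the robot, y to its left, z up, the work surface at z = 0. Lengths are in m, angles in rad, forces in N, time in s.
With the tool pointing down it reaches from about 0.375 to 0.975 m from the base axis. Payload 3.8 kg.
Tool frame: the origin (TCP) lies at the very end of the fingers, on their centre line; the grasp point (between the pads) lies 19 mm behind it; z points along the fingers, y is the line along which they close (so a half turn about z gives the same grasp; the last joint's range is limited). The gripper opens to 85 mm and grips with 20 to 120 N. Pads are 22 mm wide; open, the fingers measure 114 mm over their backs; the gripper's body (76 mm by 85 mm) begins 54 mm behind the grasp point. The pads swing forward as they close: fully open they stand 13 mm farther back than shut.
Start: joints at [1.077, 0.264, 1.604, -0, 1.274, -0.037], TCP at [0.298, 0.606, 0.231] pointing down, gripper open.
Joint ranges: [-2.63, 2.63], [-0.94, 2.18], [0.31, 2.57], [-1.31, 4.45], [0, 2.66], [-2.55, 2.55]. Speed limits (rad/s): [2.57, 2.57, 3.14, 3.14, 3.14, 3.14].

INTERFACE

Orientations are given as a rotation vector (axis times angle).
In Python, from workcell import read_state, read_camera, calibration, finish_job gives the robot as it stands.
- The arm moves only by the tool step_arm, never from a script. Its argument "commands" is a list of rows, each an object of numbers: "fingers": the gripper's target within -1 to 1 (shut at 1, half-way at 0, fully open at -1); "dx", "dy", "dz": the shift along the tool's x, y, z in m; "roll": the turn about the tool's z in degrees. In form: [{"fingers": .., "dx": .., "dy": .., "dz": .., "roll": ..}, ...]. A call has 1 to 8 rows; each row is the pose to reach, as a shift and turn from the pose commanded when the call began, along the tool's axes at that moment; what a row does not reach only later rows make up. A row lasts 1/8 s, in which the tool goes at most 62.5 mm and 10.7 degrees, less where a joint would pass 70% of its speed; a pose out of reach is approached as far as the arm can. A call with a gripper value outside its range is refused whole. The fingers move at their own pace and stop on an object; "squeeze" is the grip in N (left out, the last holds). Time passes only in rows, so rows that repeat a pose let the fingers close. It gives the time, the measured TCP pose, the force, the opening and the grip force at its end, in the units of the state.
- read_state(): the state, without advancing time (a new reading comes with each control period).
- read_camera(name): name is "scene" or "top"; returns (picture, depth): 384x512x3 uint8, blue, green, red; 384x512 float32, m along the optical axis (not along the pixel's ray), 0 where there is no reading.
- calibration(name): a dict with "intrinsics" (3x3 intrinsics, pixels), "world_to_cam" (4x4, takes a point from world to camera coordinates). Camera axes: x right, y up, looking along -z (the intrinsics and any distortion apply to the point x, -y, -z); pixel columns grow to the right and rows downward; lengths in m; the calibration is good to about 2 mm. A picture is of the moment at which its call begins. calibration takes no time and is no camera call.
- finish_job(): hands the job in; it is judged then, once.
The state is a dict: "time": time; "q": joint angles; "joint_vel": joint speeds; "joint_torque": joint torques, N m; "tool_pos": TCP position; "tcp_rot": TCP orientation; "wrist_force": force on the tool from outside, world axes, zero at the start; "torque": the same for the moment, N m; "width": opening from 0.0 (shut) to 1.0 (fully open); "grip_force": force on a finger pad.
Only numpy, scipy, OpenCV 4.12 (cv2) and the standard library are available. Lean on these libraries where they do the work, as an engineer would, in place of code of your own. Each camera call takes 0.05 s, during which the arm holds its last target. There are 200 camera calls.

TASK

The green board in the test fixture has been tested and the next one is waiting in the blue tray. Take the brass ring weight and then the white hold-down bar off the fixture and park both on the grey mat, lay the tested board flat in the yellow tray, and set the next board into the nest between the pins. Then put the bar back down over the two guide posts and the ring weight back over its grip so that the new board is pressed fully down, and do not knock the solvent bottle about.

Things in the scene. Friction and masses are not known exactly. Their poses are not given: they have to be found in the camera images.
- fixture: Test fixture, fixed: dark grey base 84 (x) x 150 (y) x 12 mm high. Origin: centre of its underside; y along its long side, z up. Two upright steel guide posts, 9 mm thick, at y = +52 and -52 mm (x = 0), reach 60 mm above the bench, the last 10 mm a cone. The nest for the board is midway between them. Small sockets near the corners (x = 22 to 36, |y| over 34 mm) are up to 24 mm high.
- nest (a point): Nest centre, 24 mm over the fixture's origin, axes as its: top of the sprung black probe block (30 x 44 mm) a board lies on; up to 3 mm lower when pressed: 1.7 N starts it, 2.4 N presses it home. Pins 5 mm thick, 9 mm above it with conical tips, at x=+-14, y=+-36.5 and x=+-29.5, y=+-23 mm leave the board 3 mm play, 62 mm side along y, either way round; its 48 mm width overhangs the block.
- hold_down_bar: White bar 30 (x) x 130 (y) x 10 mm, 0.13 kg, on four 10 mm high feet (x=+-9, y=+-19 mm) that press on the board. Origin: centre, level with the feet's undersides; z up; the bar's top is at 20 mm. Holes 16 mm wide at y = +52 and -52 mm go over the guide posts, either way round. Black flat-sided grip in the middle, 14 (x) x 18 (y) mm, from 20 to 56 mm above the origin.
- ring_weight: Brass ring weight, outer diameter 48, bore 33, height 28 mm, 0.22 kg. Origin: centre of its underside, z up. At home it lies on the bar's top round the grip, which stands 8 mm out of it; bar and ring together press the probe block fully down, the bar alone does not.
- tested_board: Tested green circuit board with a pink dot near one corner, at the start in the nest under the bar. 48 (x) x 62 (y) mm, 2 mm thick at the edges; the inner 40 x 56 mm is solid to 5 mm height (there the bar's feet press), single parts reach 10 mm; 16 g. Origin: centre of its underside, z up. Grip it across its 48 mm width, midway along.
- next_board: Next green circuit board, same kind, size, origin and axes, without the pink dot; at the start it lies level on the ribs of the blue tray, its 62 mm side roughly along the tray's y.
- incoming_tray: Blue tray, fixed, 126 (x) x 100 (y) mm, walls 4 mm thick and 14 mm high, floor 4 mm above the bench. Origin: centre of its underside, z up. Two ribs along x at y = +22 and -22 mm, 4 mm wide, top 10 mm above the bench, carry the board, so that fingers can grip its 48 mm width between the ribs.
- finished_tray: Yellow tray, fixed, 126 (x) x 100 (y) mm, walls 4 mm thick and 14 mm high, with a flat black lining whose top is 6 mm above the bench; the tested board may lie anywhere flat on the lining. Origin: centre of its underside, z up.
- parking_mat: Flat grey mat, fixed, 124 (x) x 160 (y) x 2 mm thick, where bar and ring weight wait side by side. Origin: centre of its underside, z up.
- solvent_bottle: White pump-top bottle with a yellow label, diameter 58, height 121 mm, standing loose at the back; a bystander. Origin: centre of its underside.
Not all that is in view belongs to the job. What is shaped like the next_board but red is not meant.

How it is judged:
On the way, in this order (a step that is already met when the one before it is completed fails the run):
1. the ring weight and the bar both stand released on the grey mat (x of ring_weight in the frame of parking_mat between -0.062 and 0.062 m and y of ring_weight in the frame of parking_mat between -0.08 and 0.08 m and z of ring_weight in the frame of parking_mat between -0.002 and 0.006 m and angle between each of ring_weight, hold_down_bar's own z axis and vertical below 0.12 rad and linear speed of each of ring_weight, hold_down_bar below 0.02 m/s and contact force between the fingers and ring_weight below 0.05 N and x of hold_down_bar in the frame of parking_mat between -0.062 and 0.062 m and y of hold_down_bar in the frame of parking_mat between -0.08 and 0.08 m and z of hold_down_bar in the frame of parking_mat between -0.002 and 0.006 m and contact force between the fingers and hold_down_bar below 0.05 N), for 0.2 s.
2. the tested board lies flat and released in the yellow tray (x of tested_board in the frame of finished_tray between -0.05 and 0.05 m and y of tested_board in the frame of finished_tray between -0.05 and 0.05 m and z of tested_board in the frame of finished_tray between 0 and 0.012 m and angle between tested_board's own z axis and vertical below 0.12 rad and linear speed of tested_board below 0.02 m/s and contact force between the fingers and tested_board below 0.05 N), for 0.2 s.
3. the next board lies flat and released in the fixture's nest (horizontal distance between next_board and nest below 0.008 m and angle between the y axis of next_board and the y axis of fixture, either way round below 0.2 rad and angle between next_board's own z axis and vertical below 0.06 rad and z of next_board in the frame of nest between -0.005 and 0.002 m and linear speed of next_board below 0.02 m/s and contact force between the fingers and next_board below 0.05 N), for 0.2 s.
At the end, for the whole second after the job is handed in: Tested board flat in the yellow tray; next board in the nest (8 mm, 0.2 rad, level); bar over the posts, feet on that board (8 mm, level); ring on the bar round its grip (9 mm, within 3 mm of its top); board pressed down more than 1.5 mm; all released and at rest (all of step 2 and all of step 3 and horizontal distance between hold_down_bar and nest below 0.008 m and angle between the y axis of hold_down_bar and the y axis of fixture, either way round below 0.2 rad and angle between hold_down_bar's own z axis and vertical below 0.06 rad and z of hold_down_bar in the frame of next_board between 0.003 and 0.007 m and linear speed of each of hold_down_bar, ring_weight below 0.02 m/s and contact force between the fingers and hold_down_bar below 0.05 N and horizontal distance between ring_weight and hold_down_bar below 0.009 m and angle between ring_weight's own z axis and vertical below 0.08 rad and z of ring_weight in the frame of hold_down_bar between 0.017 and 0.023 m and contact force between the fingers and ring_weight below 0.05 N and z of next_board in the frame of nest below -0.0015 m); the robot touches nothing.
It fails at once if the solvent bottle is pushed more than 30 mm or tipped (distance of solvent_bottle from where it was at the start of the episode above 0.03 m or angle between solvent_bottle's own z axis and vertical above 0.4 rad).
It also fails if it takes over 144 s, if anything falls off the work surface, if the arm or the gripper's body presses on something with over 40 N, if the wrist force passes 120 N, or if a joint passes its speed limit or range.

## Working session

There is one attempt and no reset: what is moved stays moved. The work goes in short steps, Python scripts to look and compute and a tool call to move; the robot and the scene stay as the last step left them, time stands still between calls to the robot, and variables do not carry over. Pictures are saved under pics/ and viewed, at most 18 in all, crops included, and the job is handed in when it is done.

Besides the shell and the picture viewer there is one more tool, called after "Call:" as name([rows], argument=value, ...), one row to a line, values as JSON. step_arm: Moves the arm, as the interface text tells. Its arguments: {"type":"object","properties":{"commands":{"type":"array","items":{"type":"object","properties":{"fingers":{"type":"number"},"dx":{"type":"number"},"dy":{"type":"number"},"dz":{"type":"number"},"roll":{"type":"number"}}}},"squeeze":{"type":"number"}},"required":["commands"]}

```bash
mkdir -p pics
cat > h.py <<'E'
import numpy as np, cv2
from workcell import read_state, read_camera, calibration, finish_job
def w(cam,dep,u,v,z=None):
    c=calibration(cam);K=np.array(c["intrinsics"]);T=np.linalg.inv(np.array(c["world_to_cam"]))
    r=np.linalg.inv(K)@[u,v,1];r=np.array([r[0],-r[1],-r[2]])
    o=T[:3,3];d=T[:3,:3]@r
    if z is not None: return o+d*(z-o[2])/d[2]
    return o+d*float(np.median(dep[v-1:v+2,u-1:u+2]))
E
python3 - <<'E'
from h import *
for n in("scene","top"):
    p,d=read_camera(n);cv2.imwrite(f"pics/{n}0.png",cv2.resize(p,(800,600),interpolation=cv2.INTER_CUBIC));np.savez(f"{n}0.npz",p=p,d=d)
    c=calibration(n);print(n,{k:np.round(v,3).tolist() if not isinstance(v,str) else v for k,v in c.items()})
s=read_state();print(s["tool_pos"],s["tcp_rot"],s["time"])
E
```

```text
scene {'intrinsics': [[493.226, 0.0, 250.43], [0.0, 493.226, 192.498], [0.0, 0.0, 1.0]], 'world_to_cam': [[0.752, -0.659, 0.0, -0.349], [0.482, 0.549, 0.683, -0.359], [-0.45, -0.513, 0.731, -0.716], [0.0, 0.0, 0.0, 1.0]]}
top {'intrinsics': [[443.426, 0.0, 249.558], [0.0, 443.426, 186.361], [0.0, 0.0, 1.0]], 'world_to_cam': [[-0.133, -0.991, -0.006, 0.132], [0.968, -0.131, 0.213, -0.544], [-0.212, 0.022, 0.977, -0.982], [0.0, 0.0, 0.0, 1.0]]}
[0.29740692 0.60520445 0.23009142] [-0.71117592 -3.05950162  0.00309639] 0.1
```

View pics/top0.png

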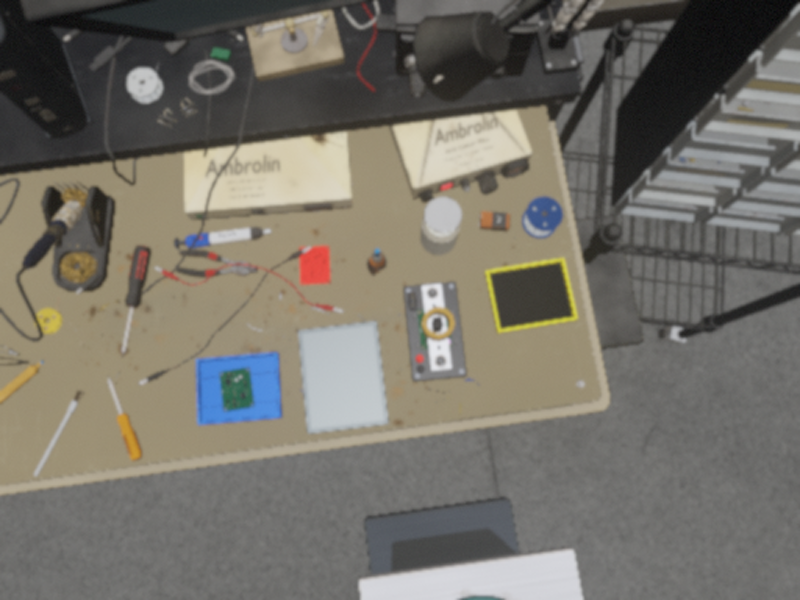

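View pics/scene0.png

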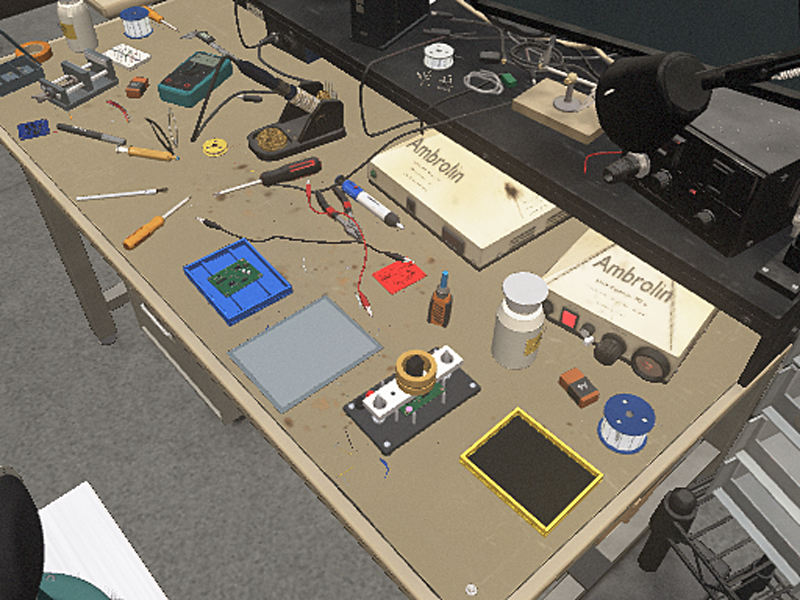

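The top view shows the fixture at (435,330), with the ring at (437,323). The grey mat is at (343,377), the blue tray with a green board at (237,388), the yellow tray at (532,295) and the bottle at (441,220).

Candidates for the next board are the green board in the blue tray (237,388), the red look-alike on the bench (315,265), and the tested board under the bar (423,330). I choose the green one in the blue tray and will check it in a crop.

Run:
```python
import cv2,numpy as np
p=np.load("top0.npz")["p"];q=np.load("scene0.npz")["p"]
cv2.imwrite("pics/c1.png",cv2.resize(p[160:285,245:380],None,fx=4.8,fy=4.8,interpolation=cv2.INTER_CUBIC))
cv2.imwrite("pics/c2.png",cv2.resize(p[200:280,120:255],None,fx=5.9,fy=5.9,interpolation=cv2.INTER_CUBIC))
```

```text
(no output)
```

View pics/c1.png

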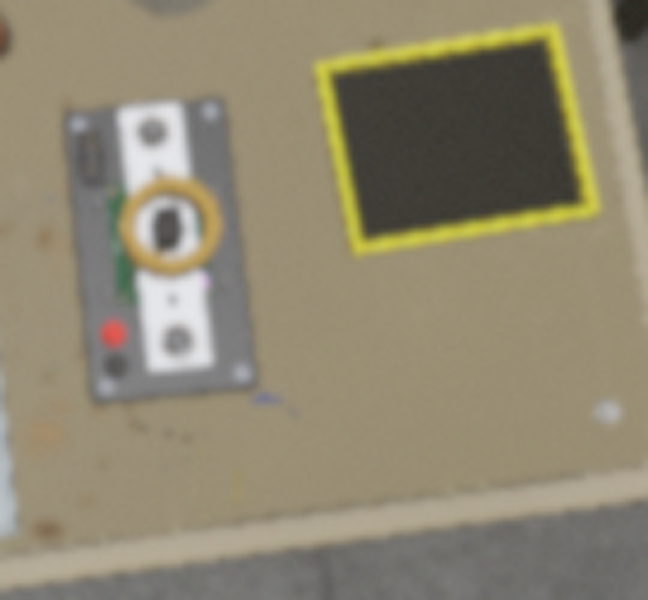

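View pics/c2.png

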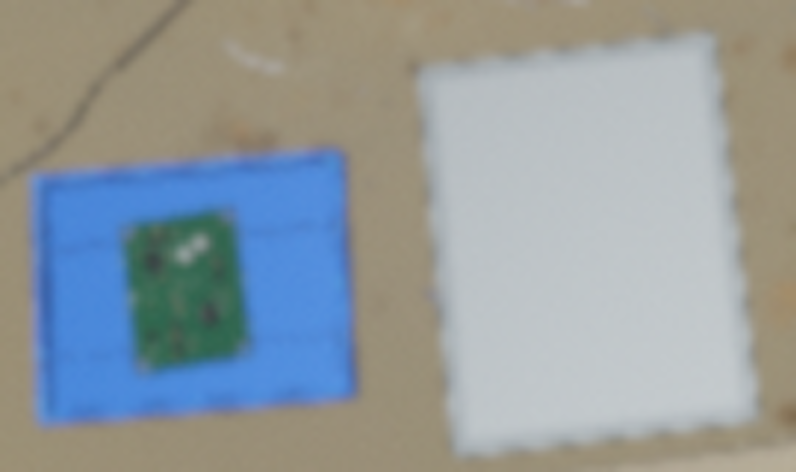

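The crops show the blue tray holding the green board without a pink dot, which is the next board; the red one lies outside. The tested board's pink dot shows at c1 (205,283). I'm taking the corners from the crops.

```bash
cat >> h.py <<'E'
def quad(pts,ox,oy,f,z,cam="top"):
    P=np.array([w(cam,None,ox+(u+.5)/f-.5,oy+(v+.5)/f-.5,z)[:2] for u,v in pts])
    return P
def ctr(P):  # corner order TL TR BR BL in the picture; direction down the picture and its length
    a=(P[2]+P[3]-P[0]-P[1])/2; b=(P[1]+P[2]-P[0]-P[3])/2
    return P.mean(0).round(4),"down: len %.4f ang %.2f deg"%(np.hypot(*a),np.degrees(np.arctan2(a[1],a[0]))),"right: len %.4f ang %.2f"%(np.hypot(*b),np.degrees(np.arctan2(b[1],b[0])))
E
python3 - <<'E'
from h import *
A=(245,160,4.8);B=(120,200,5.9)
for n,pts,a,z in [("fix",[(68,113),(222,97),(257,383),(94,402)],A,.012),("bar",[(117,108),(183,102),(214,365),(148,372)],A,.046),
 ("yel",[(316,65),(556,24),(600,213),(358,254)],A,.014),("blue",[(32,175),(345,150),(357,396),(40,425)],B,.014),("mat",[(420,67),(715,33),(757,420),(455,455)],B,.002),("next",[(124,228),(233,211),(250,352),(141,372)],B,.012)]:
    print(n,*ctr(quad(pts,*a,z)))
print("ring",quad([(170,226)],*A,.074),"grip",quad([(168,228)],*A,.082)); 
print("posts",quad([(152,131),(178,341)],*A,.060))
print("bottle",w("top",None,441*.64,215*.64,.121))
c=calibration("top");print("campos",np.linalg.inv(c["world_to_cam"])[:3,3],np.linalg.inv(calibration("scene")["world_to_cam"])[:3,3])
d=np.load("top0.npz")["d"]
for u,v in[(280,207),(280,198),(281,221),(340,190),(152,248),(220,240)]: print(w("top",d,u,v).round(4))
s=read_state();from scipy.spatial.transform import Rotation as R
print(R.from_rotvec(s["tcp_rot"]).as_matrix().round(3))
E
```

```text
fix [ 0.4975 -0.0033] down: len 0.1476 ang 177.58 deg right: len 0.0807 ang -91.34
bar [ 0.4977 -0.004 ] down: len 0.1314 ang 178.18 deg right: len 0.0325 ang -92.02
yel [ 0.5323 -0.1616] down: len 0.1001 ang -177.50 deg right: len 0.1254 ang -87.90
blue [0.4492 0.3063] down: len 0.0999 ang 177.37 deg right: len 0.1274 ang -92.79
mat [0.447  0.1475] down: len 0.1593 ang 178.89 deg right: len 0.1229 ang -91.09
next [0.4477 0.3096] down: len 0.0581 ang -178.12 deg right: len 0.0444 ang -88.04
ring [[ 0.49733475 -0.00456598]] grip [[ 0.49522664 -0.00280219]]
posts [[ 0.54728233 -0.00398763]
 [ 0.44395097 -0.00133869]]
bottle [ 0.64553116 -0.02881978  0.121     ]
campos [0.33617881 0.08125803 1.07642458] [ 0.1127715  -0.40001364  0.7684919 ]
[ 0.4951 -0.0036  0.0833]
[ 0.5173 -0.0075  0.0741]
[ 0.4679 -0.0042  0.0468]
[ 0.5297 -0.1628  0.0062]
[0.4491 0.3073 0.014 ]
[0.4476 0.145  0.0018]
[[-0.897  0.441 -0.001]
 [ 0.441  0.897 -0.002]
 [ 0.    -0.002 -1.   ]]
```

```bash
cat >> h.py <<'E'
from scipy.spatial.transform import Rotation as R
def go(x,y,z,yaw=None):
    s=read_state();M=R.from_rotvec(s["tcp_rot"]).as_matrix();p=np.array(s["tool_pos"])
    a=np.degrees(np.arctan2(M[1,1],M[0,1]));d=M.T@(np.array([x,y,z])-p)
    print("t",round(s["time"],2),"pos",p.round(4),"yaw(tool y)",round(a,2),"F",np.round(s["wrist_force"],1),"w",round(s["width"],3),"grip",np.round(s["grip_force"],1))
    print("d",d.round(4),"" if yaw is None else "roll %.1f"%(a-yaw))
E
python3 -c "
from h import *
go(.497,-.004,.16,88.2)"
```

```text
t 0.1 pos [0.2974 0.6052 0.2301] yaw(tool y) 63.83 F [-0.3  0.4  0.3] w 1.002 grip 0.0
d [-0.4478 -0.4586  0.071 ] roll -24.4
```

Call:
step_arm([
  {"dx": -0.06,"dy": -0.06,"dz": 0,"roll": -8,"fingers": -1},
  {"dx": -0.448,"dy": -0.459,"dz": 0,"roll": -24.4,"fingers": -1},
  {"dx": -0.448,"dy": -0.459,"dz": 0,"roll": -24.4,"fingers": -1},
  {"dx": -0.448,"dy": -0.459,"dz": 0,"roll": -24.4,"fingers": -1},
  {"dx": -0.448,"dy": -0.459,"dz": 0,"roll": -24.4,"fingers": -1},
  {"dx": -0.448,"dy": -0.459,"dz": 0,"roll": -24.4,"fingers": -1},
  {"dx": -0.448,"dy": -0.459,"dz": 0,"roll": -24.4,"fingers": -1},
  {"dx": -0.448,"dy": -0.459,"dz": 0,"roll": -24.4,"fingers": -1},
], squeeze=40)

```text
time: 1.1
tool_pos: [0.4535, 0.1287, 0.2311]
tcp_rot: [0.048, 3.141, 0.0]
wrist_force: [1.1, 0.7, 0.1]
width: 1.002
grip_force: 0.0
```

```bash
python3 -c "
from h import *
go(.497,-.004,.16,88.2)"
```

```text
t 1.1 pos [0.4535 0.1287 0.2311] yaw(tool y) 88.24 F [1.1 0.7 0.1] w 1.002 grip 0.0
d [-0.0475 -0.1313  0.0711] roll 0.0
```

Call:
step_arm([
  {"dx": -0.0475,"dy": -0.1313,"dz": 0.07},
  {"dx": -0.0475,"dy": -0.1313,"dz": 0.07},
  {"dx": -0.0475,"dy": -0.1313,"dz": 0.07},
  {"dx": -0.0475,"dy": -0.1313,"dz": 0.07},
  {"dx": -0.0475,"dy": -0.1313,"dz": 0.07},
])

```text
invalid input
```

Run:
```python
from h import *
go(.497,-.004,.05,88.2)
p,d=read_camera("scene");cv2.imwrite("pics/s1.png",cv2.resize(p[170:320,200:400],None,fx=4,fy=4,interpolation=cv2.INTER_CUBIC))
```

```text
t 1.1 pos [0.4535 0.1287 0.2311] yaw(tool y) 88.24 F [1.1 0.7 0.1] w 1.002 grip 0.0
d [-0.0475 -0.1313  0.1811] roll 0.0
```

View pics/s1.png

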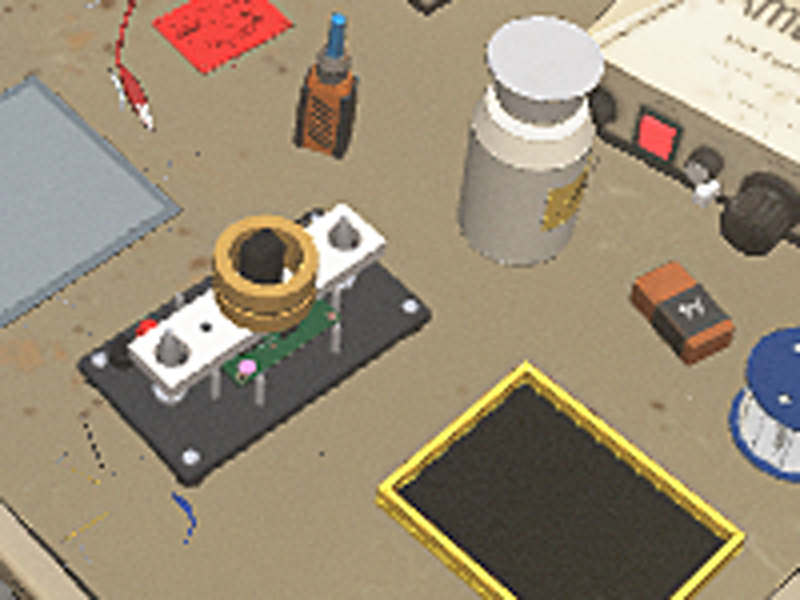

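The close view shows the ring at (265,270) on the bar, the grip inside it, and the tested board with its pink dot at (247,368). All row fields seem to be required.

Call:
step_arm([
  {"dx": -0.0475,"dy": -0.1313,"dz": 0.07,"roll": 0,"fingers": -1},
  {"dx": -0.0475,"dy": -0.1313,"dz": 0.07,"roll": 0,"fingers": -1},
  {"dx": -0.0475,"dy": -0.1313,"dz": 0.07,"roll": 0,"fingers": -1},
  {"dx": -0.0475,"dy": -0.1313,"dz": 0.07,"roll": 0,"fingers": -1},
  {"dx": -0.0475,"dy": -0.1313,"dz": 0.07,"roll": 0,"fingers": -1},
])

```text
time: 1.78
tool_pos: [0.4967, -0.0014, 0.1614]
tcp_rot: [-0.049, -3.141, -0.001]
wrist_force: [0.5, -0.7, -0.1]
width: 1.0
grip_force: 0.0
```

```bash
python3 -c "
from h import *
go(.497,-.004,.05,88.2)"
```

```text
t 1.77 pos [ 0.4967 -0.0014  0.1614] yaw(tool y) 88.21 F [ 0.5 -0.7 -0.1] w 1.0 grip 0.0
d [-0.0004 -0.0026  0.1114] roll 0.0
```

Call:
step_arm([
  {"dx": 0,"dy": -0.002,"dz": 0.06,"roll": 0,"fingers": -1},
  {"dx": 0,"dy": -0.002,"dz": 0.111,"roll": 0,"fingers": -1},
  {"dx": 0,"dy": -0.002,"dz": 0.111,"roll": 0,"fingers": -1},
  {"dx": 0,"dy": -0.002,"dz": 0.111,"roll": 0,"fingers": 0.6},
  {"dx": 0,"dy": -0.002,"dz": 0.111,"roll": 0,"fingers": 0.6},
  {"dx": 0,"dy": -0.002,"dz": 0.111,"roll": 0,"fingers": 0.6},
  {"dx": 0,"dy": -0.002,"dz": 0.111,"roll": 0,"fingers": 0.6},
  {"dx": 0,"dy": -0.002,"dz": 0.111,"roll": 0,"fingers": 0.6},
])

```text
time: 2.78
tool_pos: [0.4997, -0.0042, 0.0536]
tcp_rot: [0.049, 3.135, -0.0]
wrist_force: [0.1, -0.8, 6.5]
width: 0.55
grip_force: 40.0
```

```bash
python3 -c "
from h import *
go(.497,-.004,.16,88.2)"
```

```text
t 2.77 pos [ 0.4997 -0.0042  0.0536] yaw(tool y) 88.22 F [ 0.1 -0.8  6.5] w 0.55 grip 40.0
d [ 2.100e-03  1.000e-04 -1.064e-01] roll 0.0
```

Call:
step_arm([
  {"dx": 0,"dy": 0,"dz": -0.03,"roll": 0,"fingers": 0.6},
  {"dx": 0,"dy": 0,"dz": -0.07,"roll": 0,"fingers": 0.6},
  {"dx": 0,"dy": 0,"dz": -0.09,"roll": 0,"fingers": 0.6},
  {"dx": 0.03,"dy": 0.05,"dz": -0.09,"roll": 0,"fingers": 0.6},
  {"dx": 0.045,"dy": 0.1,"dz": -0.09,"roll": 0,"fingers": 0.6},
  {"dx": 0.045,"dy": 0.116,"dz": -0.09,"roll": 0,"fingers": 0.6},
  {"dx": 0.045,"dy": 0.116,"dz": -0.09,"roll": 0,"fingers": 0.6},
])

```text
time: 3.65
tool_pos: [0.4561, 0.1141, 0.1414]
tcp_rot: [0.045, 3.139, 0.0]
wrist_force: [-0.5, -0.6, -1.8]
width: 0.547
grip_force: 42.0
```

```bash
python3 -c "
from h import *
go(.447,.112,.006,88.2)
p,d=read_camera('top');cv2.imwrite('pics/t2.png',cv2.resize(p[130:290,200:400],None,fx=3.5,fy=3.5,interpolation=cv2.INTER_CUBIC))
p,d=read_camera('scene');cv2.imwrite('pics/s2.png',cv2.resize(p[120:300,130:370],None,fx=3.3,fy=3.3,interpolation=cv2.INTER_CUBIC))
"
```

```text
t 3.65 pos [0.4561 0.1141 0.1414] yaw(tool y) 88.36 F [-0.5 -0.6 -1.8] w 0.547 grip 42.0
d [ 0.0094 -0.0024  0.1354] roll 0.2
```

View pics/s2.png

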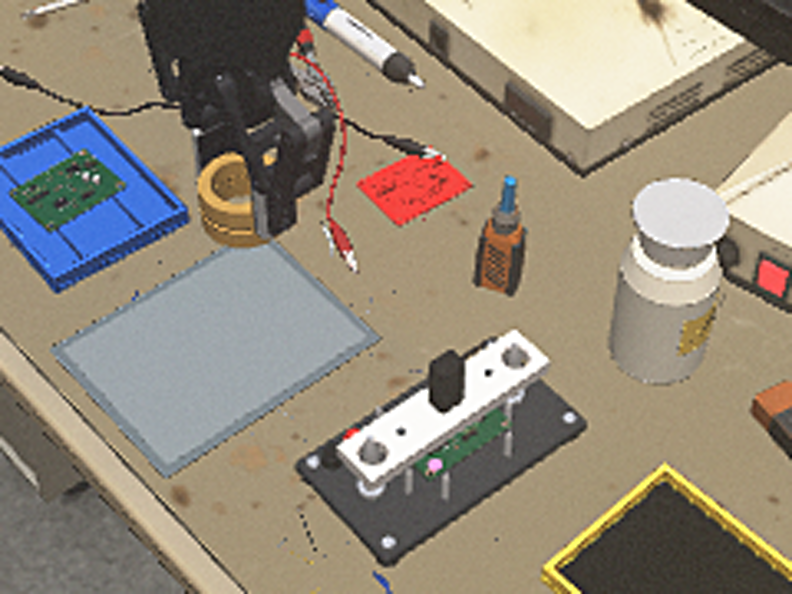

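The scene view shows the ring held at (235,195), hanging over the mat, and the bar at home with its grip at (447,380).

Call:
step_arm([
  {"dx": 0.009,"dy": -0.002,"dz": 0.06,"roll": 0,"fingers": 0.6},
  {"dx": 0.009,"dy": -0.002,"dz": 0.11,"roll": 0,"fingers": 0.6},
  {"dx": 0.009,"dy": -0.002,"dz": 0.127,"roll": 0,"fingers": 0.6},
  {"dx": 0.009,"dy": -0.002,"dz": 0.13,"roll": 0,"fingers": 0.6},
  {"dx": 0.009,"dy": -0.002,"dz": 0.13,"roll": 0,"fingers": 0.6},
])

```text
time: 4.38
tool_pos: [0.4468, 0.1105, 0.0101]
tcp_rot: [-0.051, -3.141, 0.001]
wrist_force: [-0.2, 0.0, -2.6]
width: 0.547
grip_force: 42.4
```

```bash
python3 -c "
from h import *
go(.447,.112,.006,88.2)"
```

```text
t 4.38 pos [0.4468 0.1105 0.0101] yaw(tool y) 88.13 F [-0.2  0.  -2.6] w 0.547 grip 42.4
d [-0.0001  0.0015  0.0041] roll -0.1
```

Call:
step_arm([
  {"dx": 0,"dy": 0,"dz": 0.002,"roll": 0,"fingers": 0.6},
  {"dx": 0,"dy": 0,"dz": 0.004,"roll": 0,"fingers": 0.6},
  {"dx": 0,"dy": 0,"dz": 0.004,"roll": 0,"fingers": 0.6},
])

```text
time: 4.75
tool_pos: [0.4477, 0.111, 0.0091]
tcp_rot: [0.049, 3.14, -0.001]
wrist_force: [-7.2, -5.5, 20.3]
width: 0.548
grip_force: 44.4
```

Call:
step_arm([
  {"dx": 0,"dy": 0,"dz": 0.001,"roll": 0,"fingers": -1},
  {"dx": 0,"dy": 0,"dz": 0.0,"roll": 0,"fingers": -1},
  {"dx": 0,"dy": 0,"dz": 0.0,"roll": 0,"fingers": -1},
  {"dx": 0,"dy": 0,"dz": -0.03,"roll": 0,"fingers": -1},
  {"dx": 0,"dy": 0,"dz": -0.09,"roll": 0,"fingers": -1},
  {"dx": -0.03,"dy": -0.06,"dz": -0.14,"roll": 0,"fingers": -1},
  {"dx": -0.052,"dy": -0.115,"dz": -0.14,"roll": 0,"fingers": -0.2},
  {"dx": -0.052,"dy": -0.115,"dz": -0.14,"roll": 0,"fingers": -0.2},
])

```text
time: 5.75
tool_pos: [0.497, -0.0076, 0.148]
tcp_rot: [0.053, 3.137, -0.001]
wrist_force: [-0.9, 0.9, 0.4]
width: 0.612
grip_force: 0.0
```

```bash
python3 -c "
from h import *
go(.496,-.004,.052,88.2)
p,d=read_camera('scene');np.savez('s3.npz',p=p,d=d)
cv2.imwrite('pics/s3.png',cv2.resize(p[120:320,130:370],None,fx=3,fy=3,interpolation=cv2.INTER_CUBIC))"
```

```text
t 5.75 pos [ 0.497  -0.0076  0.148 ] yaw(tool y) 88.05 F [-0.9  0.9  0.4] w 0.612 grip 0.0
d [0.0015 0.0037 0.096 ] roll -0.2
```

View pics/s3.png

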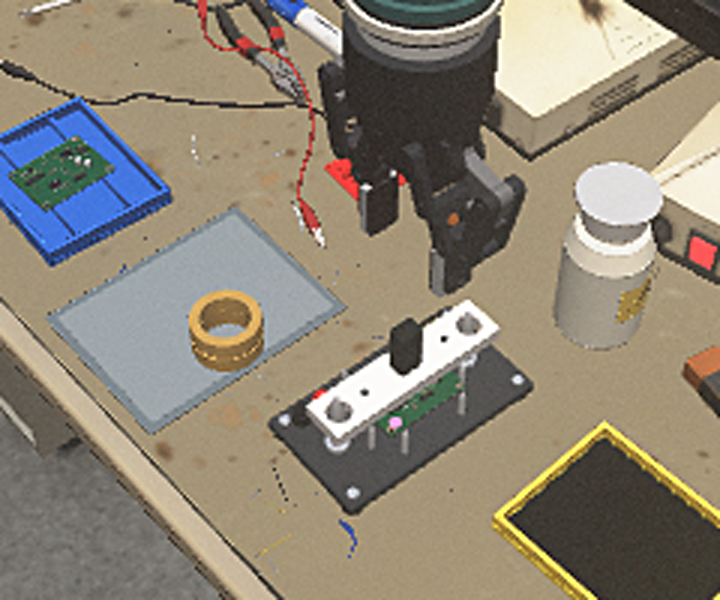

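The scene shows the ring standing on the mat at (227,330), and the bar's grip free at (405,345).

Call:
step_arm([
  {"dx": 0.001,"dy": 0.003,"dz": 0.04,"roll": 0,"fingers": -0.2},
  {"dx": 0.001,"dy": 0.003,"dz": 0.08,"roll": 0,"fingers": -0.2},
  {"dx": 0.001,"dy": 0.003,"dz": 0.092,"roll": 0,"fingers": -0.2},
  {"dx": 0.001,"dy": 0.003,"dz": 0.092,"roll": 0,"fingers": 1},
  {"dx": 0.001,"dy": 0.003,"dz": 0.092,"roll": 0,"fingers": 1},
  {"dx": 0.001,"dy": 0.003,"dz": 0.092,"roll": 0,"fingers": 1},
  {"dx": 0.001,"dy": 0.003,"dz": 0.092,"roll": 0,"fingers": 1},
  {"dx": 0.001,"dy": 0.003,"dz": 0.092,"roll": 0,"fingers": 1},
])

```text
time: 6.8
tool_pos: [0.4948, -0.002, 0.0551]
tcp_rot: [0.049, 3.139, -0.0]
wrist_force: [0.9, -0.1, 0.6]
width: 0.154
grip_force: 42.0
```

```bash
python3 -c "
from h import *
go(.496,-.004,.052,88.2)
d=np.load('s3.npz')['d']
print(w('scene',None,130+406/3,120+325/3,.085))"
```

```text
t 6.8 pos [ 0.4948 -0.002   0.0551] yaw(tool y) 88.22 F [ 0.9 -0.1  0.6] w 0.154 grip 42.0
d [-0.0013 -0.0019  0.0031] roll 0.0
[ 0.49629416 -0.0026208   0.085     ]
```

Call:
step_arm([
  {"dx": 0,"dy": 0,"dz": -0.02,"roll": 0,"fingers": 1},
  {"dx": 0,"dy": 0,"dz": -0.06,"roll": 0,"fingers": 1},
  {"dx": 0,"dy": 0,"dz": -0.1,"roll": 0,"fingers": 1},
  {"dx": 0.03,"dy": 0.06,"dz": -0.1,"roll": 0,"fingers": 1},
  {"dx": 0.042,"dy": 0.12,"dz": -0.1,"roll": 0,"fingers": 1},
  {"dx": 0.042,"dy": 0.19,"dz": -0.1,"roll": 0,"fingers": 1},
  {"dx": 0.042,"dy": 0.19,"dz": -0.1,"roll": 0,"fingers": 1},
  {"dx": 0.042,"dy": 0.19,"dz": -0.1,"roll": 0,"fingers": 1},
])

```text
time: 7.8
tool_pos: [0.4574, 0.1895, 0.154]
tcp_rot: [-0.045, -3.14, 0.002]
wrist_force: [0.4, 0.1, -1.3]
width: 0.16
grip_force: 41.9
```

```bash
python3 -c "
from h import *
go(.447,.187,.028,88.2)"
```

```text
t 7.8 pos [0.4574 0.1895 0.154 ] yaw(tool y) 88.35 F [ 0.4  0.1 -1.3] w 0.16 grip 41.9
d [ 0.0102 -0.0027  0.126 ] roll 0.2
```

Call:
step_arm([
  {"dx": 0.01,"dy": -0.003,"dz": 0.05,"roll": 0,"fingers": 1},
  {"dx": 0.01,"dy": -0.003,"dz": 0.1,"roll": 0,"fingers": 1},
  {"dx": 0.01,"dy": -0.003,"dz": 0.12,"roll": 0,"fingers": 1},
  {"dx": 0.01,"dy": -0.003,"dz": 0.124,"roll": 0,"fingers": 1},
  {"dx": 0.01,"dy": -0.003,"dz": 0.125,"roll": 0,"fingers": 1},
  {"dx": 0.01,"dy": -0.003,"dz": 0.126,"roll": 0,"fingers": 1},
])

```text
time: 8.55
tool_pos: [0.4475, 0.1848, 0.029]
tcp_rot: [-0.051, -3.14, 0.002]
wrist_force: [-6.1, -4.1, 13.1]
width: 0.156
grip_force: 43.8
```

```bash
python3 -c "
from h import *
go(.447,.187,.028,88.2)"
```

```text
t 8.55 pos [0.4475 0.1848 0.029 ] yaw(tool y) 88.14 F [-6.1 -4.1 13.1] w 0.156 grip 43.8
d [0.0005 0.0022 0.001 ] roll -0.1
```

Call:
step_arm([
  {"dx": 0,"dy": 0,"dz": -0.002,"roll": 0,"fingers": 0.2},
  {"dx": 0,"dy": 0,"dz": -0.002,"roll": 0,"fingers": 0.2},
  {"dx": 0,"dy": 0,"dz": -0.002,"roll": 0,"fingers": 0.2},
  {"dx": 0,"dy": 0,"dz": -0.05,"roll": 0,"fingers": 0.0},
  {"dx": 0,"dy": 0,"dz": -0.1,"roll": 0,"fingers": -0.4},
  {"dx": 0,"dy": 0,"dz": -0.12,"roll": 0,"fingers": -0.4},
  {"dx": -0.02,"dy": -0.06,"dz": -0.12,"roll": 0,"fingers": -0.4},
  {"dx": -0.03,"dy": -0.12,"dz": -0.12,"roll": 0,"fingers": -0.4},
])

```text
time: 9.55
tool_pos: [0.4753, 0.0652, 0.1493]
tcp_rot: [0.043, 3.138, 0.0]
wrist_force: [0.1, 0.2, -0.0]
width: 0.7
grip_force: 0.0
```

```bash
python3 -c "
from h import *
go(.496,-.003,.12,88.2)
p,d=read_camera('scene');np.savez('s4.npz',p=p,d=d)
cv2.imwrite('pics/s4.png',cv2.resize(p[140:320,140:370],None,fx=3.4,fy=3.3,interpolation=cv2.INTER_CUBIC))"
```

```text
t 9.55 pos [0.4753 0.0652 0.1493] yaw(tool y) 88.41 F [ 0.1  0.2 -0. ] w 0.7 grip 0.0
d [-0.0225 -0.0676  0.0293] roll 0.2
```

View pics/s4.png

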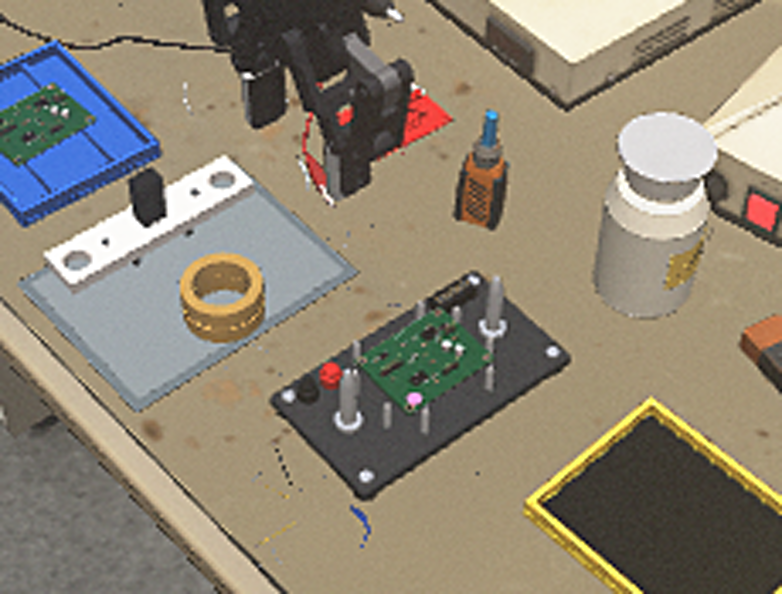

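The ring at (222,297) and the bar at (150,215) both stand on the mat. The tested board lies in the nest at (425,358), with the post tips at (350,371) and (496,277).

```bash
python3 -c "
from h import *
P=[w('scene',None,140+u/3.4,140+v/3.3,.060)[:2] for u,v in [(350,371),(496,277)]]
print(P,np.mean(P,0),np.degrees(np.arctan2(*(P[1]-P[0])[::-1])))
B=[w('scene',None,140+u/3.4,140+v/3.3,.026)[:2] for u,v in [(358,365),(435,310),(492,353),(410,408)]]
print(np.mean(B,0))
go(.496,-.003,.016,88.2)"
```

```text
[array([ 0.44381016, -0.00228794]), array([ 0.54604916, -0.0054981 ])] [ 0.49492966 -0.00389302] -1.7984197983747308
[ 0.49589622 -0.00327113]
t 9.6 pos [0.4754 0.0579 0.1489] yaw(tool y) 88.17 F [ 0.8 -5.6 -0.6] w 0.698 grip 0.0
d [-0.0222 -0.0595  0.1332] roll -0.0
```

Call:
step_arm([
  {"dx": -0.022,"dy": -0.0595,"dz": 0.03,"roll": 0,"fingers": -0.45},
  {"dx": -0.022,"dy": -0.0595,"dz": 0.05,"roll": 0,"fingers": -0.45},
  {"dx": -0.021,"dy": -0.0595,"dz": 0.08,"roll": 0,"fingers": -0.45},
  {"dx": -0.021,"dy": -0.0595,"dz": 0.08,"roll": 0,"fingers": -0.45},
], squeeze=20)

```text
time: 10.1
tool_pos: [0.4904, 0.0055, 0.0657]
tcp_rot: [-0.049, -3.135, -0.0]
wrist_force: [-1.1, -0.0, 0.3]
width: 0.724
grip_force: 0.0
```

```bash
python3 -c "
from h import *
go(.4955,-.0033,.012,88.2)"
```

```text
t 10.1 pos [0.4904 0.0055 0.0657] yaw(tool y) 88.19 F [-1.1 -0.   0.3] w 0.724 grip 0.0
d [-0.0058 -0.0087  0.0537] roll -0.0
```

Call:
step_arm([
  {"dx": -0.0055,"dy": -0.0088,"dz": 0,"roll": 0,"fingers": -0.45},
  {"dx": -0.0055,"dy": -0.0088,"dz": 0,"roll": 0,"fingers": -0.45},
  {"dx": -0.0055,"dy": -0.0088,"dz": 0.02,"roll": 0,"fingers": -0.45},
  {"dx": -0.0055,"dy": -0.0088,"dz": 0.04,"roll": 0,"fingers": -0.45},
  {"dx": -0.0055,"dy": -0.0088,"dz": 0.0535,"roll": 0,"fingers": -0.45},
  {"dx": -0.0055,"dy": -0.0088,"dz": 0.0535,"roll": 0,"fingers": -0.45},
])

```text
time: 10.85
tool_pos: [0.4978, -0.0033, 0.0143]
tcp_rot: [-0.048, -3.14, -0.0]
wrist_force: [-0.1, -0.8, -0.2]
width: 0.727
grip_force: 0.0
```

```bash
python3 -c "
from h import *
go(.4955,-.0033,.012,88.2)"
```

```text
t 10.85 pos [ 0.4978 -0.0033  0.0143] yaw(tool y) 88.24 F [-0.1 -0.8 -0.2] w 0.727 grip 0.0
d [ 0.0023 -0.0001  0.0023] roll 0.0
```

Call:
step_arm([
  {"dx": 0.001,"dy": 0,"dz": 0.002,"roll": 0,"fingers": 0},
  {"dx": 0.001,"dy": 0,"dz": 0.002,"roll": 0,"fingers": 0.3},
  {"dx": 0.001,"dy": 0,"dz": 0.002,"roll": 0,"fingers": 0.3},
  {"dx": 0.001,"dy": 0,"dz": 0.002,"roll": 0,"fingers": 0.3},
])

```text
time: 11.35
tool_pos: [0.4981, -0.0034, 0.0134]
tcp_rot: [0.049, 3.14, -0.0]
wrist_force: [1.1, 0.1, 1.9]
width: 0.553
grip_force: 20.9
```

```bash
python3 -c "
from h import *
go(.4955,-.0033,.012,88.2)"
```

```text
t 11.35 pos [ 0.4981 -0.0034  0.0134] yaw(tool y) 88.23 F [1.1 0.1 1.9] w 0.553 grip 20.9
d [0.0026 0.     0.0014] roll 0.0
```

Call:
step_arm([
  {"dx": 0,"dy": 0,"dz": -0.01,"roll": 0,"fingers": 0.3},
  {"dx": 0,"dy": 0,"dz": -0.03,"roll": 0,"fingers": 0.3},
  {"dx": 0,"dy": 0,"dz": -0.07,"roll": 0,"fingers": 0.3},
  {"dx": 0,"dy": 0,"dz": -0.1,"roll": 0,"fingers": 0.3},
  {"dx": -0.02,"dy": -0.05,"dz": -0.1,"roll": 0,"fingers": 0.3},
  {"dx": -0.039,"dy": -0.1,"dz": -0.1,"roll": 0,"fingers": 0.3},
  {"dx": -0.039,"dy": -0.157,"dz": -0.1,"roll": 0,"fingers": 0.3},
  {"dx": -0.039,"dy": -0.157,"dz": -0.1,"roll": 0,"fingers": 0.3},
])

```text
time: 12.35
tool_pos: [0.5313, -0.165, 0.1133]
tcp_rot: [0.056, 3.141, -0.002]
wrist_force: [0.1, 0.2, -0.1]
width: 0.555
grip_force: 20.8
```

```bash
python3 -c "
from h import *
go(.532,-.1616,.003,92)
p,d=read_camera('scene')
cv2.imwrite('pics/s5.png',cv2.resize(p[140:360,250:430],None,fx=3,fy=2.7,interpolation=cv2.INTER_CUBIC))"
```

```text
t 12.35 pos [ 0.5313 -0.165   0.1133] yaw(tool y) 87.96 F [ 0.1  0.2 -0.1] w 0.555 grip 20.8
d [-0.0006  0.0035  0.1103] roll -4.0
```

View pics/s5.png

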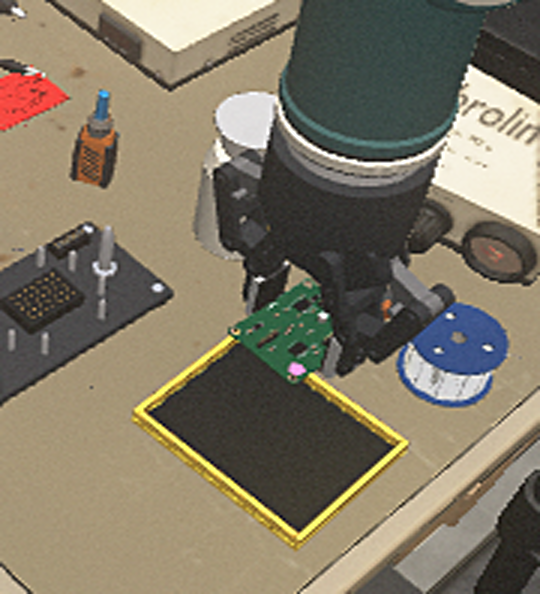

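The board is gripped level at (285,335) above the yellow tray, and the nest is empty.

Call:
step_arm([
  {"dx": 0,"dy": 0.003,"dz": 0.05,"roll": -4,"fingers": 0.3},
  {"dx": 0,"dy": 0.003,"dz": 0.09,"roll": -4,"fingers": 0.3},
  {"dx": 0,"dy": 0.003,"dz": 0.104,"roll": -4,"fingers": 0.3},
  {"dx": 0,"dy": 0.003,"dz": 0.108,"roll": -4,"fingers": 0.3},
  {"dx": 0,"dy": 0.003,"dz": 0.108,"roll": -4,"fingers": 0.3},
])

```text
time: 13.02
tool_pos: [0.5328, -0.1584, 0.006]
tcp_rot: [-0.062, 3.139, -0.001]
wrist_force: [-0.8, 0.1, 0.2]
width: 0.549
grip_force: 20.9
```

```bash
python3 -c "
from h import *
go(.532,-.1616,.003,92)"
```

```text
t 13.03 pos [ 0.5328 -0.1584  0.006 ] yaw(tool y) 92.25 F [-0.8  0.1  0.2] w 0.549 grip 20.9
d [ 0.0009 -0.0031  0.003 ] roll 0.3
```

Call:
step_arm([
  {"dx": 0,"dy": 0,"dz": 0.003,"roll": 0,"fingers": 0.3},
  {"dx": 0,"dy": 0,"dz": 0.004,"roll": 0,"fingers": 0.3},
  {"dx": 0,"dy": 0,"dz": 0.005,"roll": 0,"fingers": 0.3},
  {"dx": 0,"dy": 0,"dz": 0.005,"roll": 0,"fingers": 0.3},
])

```text
time: 13.52
tool_pos: [0.5335, -0.159, 0.0035]
tcp_rot: [-0.061, 3.138, -0.001]
wrist_force: [-4.9, 1.8, 15.6]
width: 0.551
grip_force: 29.6
```

Call:
step_arm([
  {"dx": 0,"dy": 0,"dz": 0.003,"roll": 0,"fingers": -0.5},
  {"dx": 0,"dy": 0,"dz": 0.003,"roll": 0,"fingers": -0.5},
  {"dx": 0,"dy": 0,"dz": 0.002,"roll": 0,"fingers": -0.5},
  {"dx": 0,"dy": 0,"dz": -0.03,"roll": 0,"fingers": -0.5},
  {"dx": 0,"dy": 0,"dz": -0.09,"roll": 0,"fingers": -0.5},
  {"dx": 0,"dy": 0,"dz": -0.14,"roll": 4,"fingers": -0.5},
  {"dx": 0.02,"dy": 0.06,"dz": -0.14,"roll": 4,"fingers": -0.5},
  {"dx": 0.04,"dy": 0.12,"dz": -0.14,"roll": 4,"fingers": -0.5},
])

```text
time: 14.52
tool_pos: [0.4878, -0.0407, 0.1414]
tcp_rot: [0.053, 3.138, 0.001]
wrist_force: [1.3, -0.2, -0.2]
width: 0.755
grip_force: 0.0
```

Call:
step_arm([
  {"dx": 0.02,"dy": 0.06,"dz": 0,"roll": 0,"fingers": -0.5},
  {"dx": 0.04,"dy": 0.12,"dz": 0,"roll": 0,"fingers": -0.5},
  {"dx": 0.04,"dy": 0.18,"dz": 0,"roll": 0,"fingers": -0.5},
  {"dx": 0.04,"dy": 0.24,"dz": 0,"roll": 0,"fingers": -0.5},
  {"dx": 0.04,"dy": 0.3,"dz": 0,"roll": 0,"fingers": -0.5},
  {"dx": 0.04,"dy": 0.34,"dz": 0,"roll": 0,"fingers": -0.5},
  {"dx": 0.04,"dy": 0.34,"dz": 0,"roll": 0,"fingers": -0.5},
  {"dx": 0.04,"dy": 0.34,"dz": 0,"roll": 0,"fingers": -0.5},
])

```text
time: 15.52
tool_pos: [0.4575, 0.2991, 0.1396]
tcp_rot: [-0.048, -3.14, 0.001]
wrist_force: [0.7, 0.6, -0.4]
width: 0.753
grip_force: 0.0
```

```bash
python3 -c "
from h import *
go(.448,.309,.1,90)
p,d=read_camera('scene')
cv2.imwrite('pics/s6.png',cv2.resize(p[130:345,90:400],None,fx=2.58,fy=2.58,interpolation=cv2.INTER_CUBIC))"
```

```text
t 15.53 pos [0.4575 0.2991 0.1396] yaw(tool y) 88.26 F [ 0.7  0.6 -0.4] w 0.753 grip 0.0
d [0.0098 0.0097 0.0396] roll -1.7
```

View pics/s6.png

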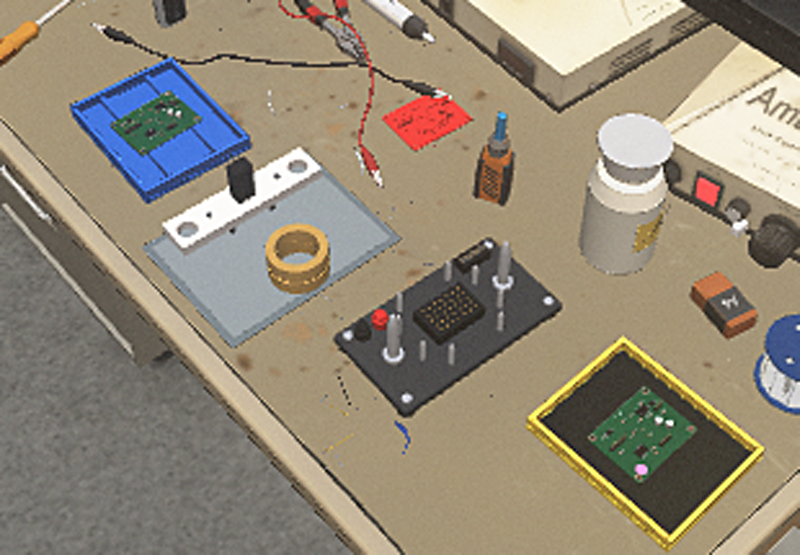

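The tested board lies flat in the yellow tray at (643,435), and the next board is in the blue tray at (157,122).

```bash
python3 -c "
from h import *
B=np.array([w('scene',None,90+u/2.58,130+v/2.58,.012)[:2] for u,v in [(111,123),(168,91),(202,112),(142,153)]])
print(B.round(4),B.mean(0)); a=(B[1]+B[2]-B[0]-B[3])/2; b=(B[0]+B[1]-B[2]-B[3])/2
print(np.hypot(*a),np.degrees(np.arctan2(a[1],a[0])),np.hypot(*b),np.degrees(np.arctan2(b[1],b[0])))
go(.448,.309,.1,90.5)"
```

```text
[[0.4169 0.3317]
 [0.4745 0.3327]
 [0.4817 0.2923]
 [0.4174 0.2853]] [0.44764291 0.31051694]
0.06103864988571931 3.774728670971711 0.04358425075767695 95.12209840534892
t 15.57 pos [0.4576 0.2986 0.1396] yaw(tool y) 88.2 F [-0.1  1.3 -0.8] w 0.747 grip 0.0
d [0.0099 0.0102 0.0396] roll -2.3
```

Call:
step_arm([
  {"dx": 0.01,"dy": 0.011,"dz": 0.05,"roll": -4.3,"fingers": -0.5},
  {"dx": 0.01,"dy": 0.011,"dz": 0.1,"roll": -4.3,"fingers": -0.5},
  {"dx": 0.01,"dy": 0.011,"dz": 0.115,"roll": -4.3,"fingers": -0.5},
  {"dx": 0.01,"dy": 0.011,"dz": 0.115,"roll": -4.3,"fingers": -0.5},
  {"dx": 0.01,"dy": 0.011,"dz": 0.115,"roll": -4.3,"fingers": -0.5},
])

```text
time: 16.2
tool_pos: [0.4503, 0.3114, 0.0269]
tcp_rot: [-0.068, 3.138, 0.003]
wrist_force: [0.1, 0.5, -0.1]
width: 0.751
grip_force: 0.0
```

```bash
python3 -c "
from h import *
go(.4477,.31,.003,92.5)"
```

```text
t 16.2 pos [0.4503 0.3114 0.0269] yaw(tool y) 92.48 F [ 0.1  0.5 -0.1] w 0.751 grip 0.0
d [ 0.0027 -0.0014  0.0239] roll -0.0
```

Call:
step_arm([
  {"dx": 0.002,"dy": -0.001,"dz": 0.012,"roll": 0,"fingers": -0.5},
  {"dx": 0.002,"dy": -0.001,"dz": 0.022,"roll": 0,"fingers": -0.5},
  {"dx": 0.002,"dy": -0.001,"dz": 0.0238,"roll": 0,"fingers": -0.3},
  {"dx": 0.002,"dy": -0.001,"dz": 0.0238,"roll": 0,"fingers": -0.3},
  {"dx": 0.002,"dy": -0.001,"dz": 0.0238,"roll": 0,"fingers": -0.3},
])

```text
time: 16.82
tool_pos: [0.4467, 0.31, 0.0011]
tcp_rot: [-0.069, 3.14, 0.0]
wrist_force: [0.1, 0.1, -0.6]
width: 0.654
grip_force: 0.0
```

```bash
python3 -c "
from h import *
go(.4477,.31,.003,92.5)"
```

```text
t 16.82 pos [0.4467 0.31   0.0011] yaw(tool y) 92.53 F [ 0.1  0.1 -0.6] w 0.654 grip 0.0
d [-0.001  -0.     -0.0019] roll 0.0
```

Call:
step_arm([
  {"dx": -0.001,"dy": 0,"dz": -0.0025,"roll": 0,"fingers": -0.3},
  {"dx": -0.001,"dy": 0,"dz": -0.0025,"roll": 0,"fingers": -0.3},
  {"dx": -0.001,"dy": 0,"dz": -0.0025,"roll": 0,"fingers": 0.3},
  {"dx": -0.001,"dy": 0,"dz": -0.0025,"roll": 0,"fingers": 0.3},
  {"dx": -0.001,"dy": 0,"dz": -0.0025,"roll": 0,"fingers": 0.3},
  {"dx": -0.001,"dy": 0,"dz": -0.0025,"roll": 0,"fingers": 0.3},
])

```text
time: 17.58
tool_pos: [0.4478, 0.31, 0.004]
tcp_rot: [-0.069, 3.14, 0.0]
wrist_force: [-1.3, -0.6, 4.5]
width: 0.548
grip_force: 20.4
```

```bash
python3 -c "
from h import *
go(.4477,.31,.003,92.5)"
```

```text
t 17.57 pos [0.4478 0.31   0.004 ] yaw(tool y) 92.53 F [-1.3 -0.6  4.5] w 0.548 grip 20.4
d [0.0001 0.     0.001 ] roll 0.0
```

Call:
step_arm([
  {"dx": 0,"dy": 0,"dz": -0.02,"roll": 0,"fingers": 0.3},
  {"dx": 0,"dy": 0,"dz": -0.06,"roll": 0,"fingers": 0.3},
  {"dx": 0,"dy": 0,"dz": -0.12,"roll": 0,"fingers": 0.3},
  {"dx": 0,"dy": -0.05,"dz": -0.12,"roll": 0,"fingers": 0.3},
  {"dx": -0.034,"dy": -0.11,"dz": -0.12,"roll": 2,"fingers": 0.3},
  {"dx": -0.034,"dy": -0.17,"dz": -0.12,"roll": 4.3,"fingers": 0.3},
  {"dx": -0.034,"dy": -0.23,"dz": -0.12,"roll": 4.3,"fingers": 0.3},
  {"dx": -0.034,"dy": -0.29,"dz": -0.12,"roll": 4.3,"fingers": 0.3},
])

```text
time: 18.58
tool_pos: [0.4938, 0.0197, 0.1231]
tcp_rot: [-0.048, -3.141, 0.0]
wrist_force: [0.9, 0.0, -0.4]
width: 0.545
grip_force: 20.9
```

Call:
step_arm([
  {"dx": 0,"dy": -0.025,"dz": 0,"roll": 0,"fingers": 0.3},
  {"dx": 0,"dy": -0.025,"dz": 0,"roll": 0,"fingers": 0.3},
  {"dx": 0,"dy": -0.025,"dz": 0,"roll": 0,"fingers": 0.3},
  {"dx": 0,"dy": -0.025,"dz": 0,"roll": 0,"fingers": 0.3},
])

```text
time: 19.08
tool_pos: [0.4933, -0.0023, 0.1233]
tcp_rot: [-0.046, -3.141, -0.0]
wrist_force: [1.3, 0.1, -0.6]
width: 0.55
grip_force: 20.9
```

```bash
python3 -c "
from h import *
go(.4955,-.0033,.05,88.2)
p,d=read_camera('scene');np.savez('s7.npz',p=p,d=d)
cv2.imwrite('pics/s7.png',cv2.resize(p[150:300,190:370],None,fx=4,fy=4,interpolation=cv2.INTER_CUBIC))"
```

```text
t 19.07 pos [ 0.4933 -0.0023  0.1233] yaw(tool y) 88.32 F [ 1.3  0.1 -0.6] w 0.55 grip 20.9
d [-0.0023 -0.001   0.0733] roll 0.1
```

View pics/s7.png

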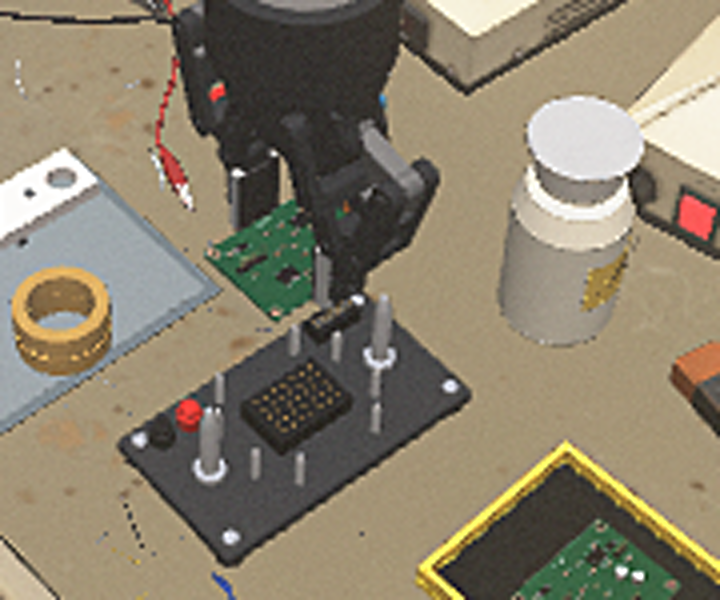

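The board is held level above the nest. Its near-end corners are at (207,254) and (278,318), and the block's top corners are about (242,402), (303,361), (352,400) and (288,444).

```bash
python3 -c "
from h import *
f=lambda u,v,z: w('scene',None,190+(u+.5)/4-.5,150+(v+.5)/4-.5,z)[:2]
B=np.array([f(207,254,.131),f(278,318,.131)]);print('end',B.round(4));e=B.mean(0);a=np.radians(-1.7)
print('board ctr',e+.031*np.array([np.cos(a),np.sin(a)]))
N=np.array([f(*p,.024) for p in[(242,402),(303,361),(352,400),(288,444)]]);print('block',N.round(4),N.mean(0))
P=np.array([f(*p,.033) for p in[(218,374),(295,325),(337,333),(376,402),(300,453),(256,448)]]);print('pins',P.round(4))
P=np.array([f(*p,.060) for p in[(210,408),(383,296)]]);print('posts',P.mean(0))
"
```

```text
end [[ 0.4622  0.022 ]
 [ 0.4616 -0.0238]]
board ctr [ 0.49289552 -0.00182652]
block [[ 0.4741  0.0131]
 [ 0.5117  0.0121]
 [ 0.5134 -0.0198]
 [ 0.4743 -0.0186]] [ 0.49338842 -0.00331248]
pins [[ 0.4719  0.0276]
 [ 0.5185  0.0255]
 [ 0.5302  0.0088]
 [ 0.5161 -0.0325]
 [ 0.4707 -0.0304]
 [ 0.4576 -0.0153]]
posts [ 0.4948608  -0.00217673]
```

Call:
step_arm([
  {"dx": -0.002,"dy": -0.001,"dz": 0.04,"roll": 0,"fingers": 0.3},
  {"dx": -0.002,"dy": -0.001,"dz": 0.07,"roll": 0,"fingers": 0.3},
  {"dx": -0.002,"dy": -0.001,"dz": 0.075,"roll": 0,"fingers": 0.3},
  {"dx": -0.002,"dy": -0.001,"dz": 0.075,"roll": 0,"fingers": 0.3},
  {"dx": -0.002,"dy": -0.001,"dz": 0.075,"roll": 0,"fingers": 0.3},
])

```text
time: 19.75
tool_pos: [0.4968, -0.0043, 0.05]
tcp_rot: [0.048, 3.138, -0.0]
wrist_force: [-0.1, -0.4, 0.4]
width: 0.548
grip_force: 20.9
```

```bash
python3 -c "
from h import *
go(.495,-.0033,.032,88.2)"
```

```text
t 19.75 pos [ 0.4968 -0.0043  0.05  ] yaw(tool y) 88.25 F [-0.1 -0.4  0.4] w 0.548 grip 20.9
d [0.0019 0.0009 0.018 ] roll 0.1
```

Call:
step_arm([
  {"dx": 0.001,"dy": 0.001,"dz": 0.004,"roll": 0,"fingers": 0.3},
  {"dx": 0.001,"dy": 0.001,"dz": 0.008,"roll": 0,"fingers": 0.3},
  {"dx": 0.001,"dy": 0.001,"dz": 0.008,"roll": 0,"fingers": 0.3},
  {"dx": 0.001,"dy": 0.001,"dz": 0.008,"roll": 0,"fingers": 0.3},
])

```text
time: 20.25
tool_pos: [0.4943, -0.0035, 0.0404]
tcp_rot: [-0.049, -3.141, -0.0]
wrist_force: [0.8, 0.2, 0.2]
width: 0.545
grip_force: 20.9
```

```bash
python3 -c "
from h import *
go(.495,-.0033,.032,88.2)"
```

```text
t 20.25 pos [ 0.4943 -0.0035  0.0404] yaw(tool y) 88.22 F [0.8 0.2 0.2] w 0.545 grip 20.9
d [-0.0007  0.0002  0.0084] roll 0.0
```

Call:
step_arm([
  {"dx": -0.0007,"dy": 0,"dz": 0.003,"roll": 0,"fingers": 0.3},
  {"dx": -0.0007,"dy": 0,"dz": 0.006,"roll": 0,"fingers": 0.3},
  {"dx": -0.0007,"dy": 0,"dz": 0.008,"roll": 0,"fingers": 0.3},
  {"dx": -0.0007,"dy": 0,"dz": 0.0085,"roll": 0,"fingers": 0.3},
  {"dx": -0.0007,"dy": 0,"dz": 0.0085,"roll": 0,"fingers": 0.3},
])

```text
time: 20.88
tool_pos: [0.495, -0.0034, 0.0319]
tcp_rot: [-0.049, -3.141, 0.0]
wrist_force: [-0.4, 0.8, -0.4]
width: 0.546
grip_force: 20.9
```

```bash
python3 -c "
from h import *
go(.495,-.0033,.032,88.2)"
```

```text
t 20.88 pos [ 0.495  -0.0034  0.0319] yaw(tool y) 88.23 F [-0.4  0.8 -0.4] w 0.546 grip 20.9
d [ 0.      0.0001 -0.0001] roll 0.0
```

Call:
step_arm([
  {"dx": 0,"dy": 0,"dz": 0.0018,"roll": 0,"fingers": 0.3},
  {"dx": 0,"dy": 0,"dz": 0.0018,"roll": 0,"fingers": 0.3},
  {"dx": 0,"dy": 0,"dz": 0.0018,"roll": 0,"fingers": -0.35},
  {"dx": 0,"dy": 0,"dz": 0.0018,"roll": 0,"fingers": -0.35},
  {"dx": 0,"dy": 0,"dz": 0.001,"roll": 0,"fingers": -0.35},
  {"dx": 0,"dy": 0,"dz": -0.03,"roll": 0,"fingers": -0.35},
  {"dx": 0,"dy": 0,"dz": -0.08,"roll": 0,"fingers": -0.35},
  {"dx": 0,"dy": 0,"dz": -0.12,"roll": 0,"fingers": -0.35},
])

```text
time: 21.88
tool_pos: [0.4954, -0.0035, 0.1538]
tcp_rot: [0.049, 3.14, -0.0]
wrist_force: [0.0, 0.6, 0.7]
width: 0.675
grip_force: 0.0
```

Call:
step_arm([
  {"dx": 0.02,"dy": 0.06,"dz": 0,"roll": 0,"fingers": 0.1},
  {"dx": 0.042,"dy": 0.12,"dz": 0,"roll": 0,"fingers": 0.1},
  {"dx": 0.042,"dy": 0.19,"dz": 0,"roll": 0,"fingers": 0.1},
  {"dx": 0.042,"dy": 0.19,"dz": 0,"roll": 0,"fingers": 0.1},
  {"dx": 0.042,"dy": 0.19,"dz": 0,"roll": 0,"fingers": 0.1},
])

```text
time: 22.5
tool_pos: [0.4588, 0.188, 0.1519]
tcp_rot: [-0.045, -3.141, 0.001]
wrist_force: [0.4, -1.1, -0.2]
width: 0.451
grip_force: 0.0
```

```bash
python3 -c "
from h import *
go(.447,.1855,.031,88.2)
p,d=read_camera('scene');np.savez('s8.npz',p=p,d=d)
cv2.imwrite('pics/s8.png',cv2.resize(p[150:300,150:330],None,fx=4,fy=4,interpolation=cv2.INTER_CUBIC))"
```

```text
t 22.5 pos [0.4588 0.188  0.1519] yaw(tool y) 88.35 F [ 0.4 -1.1 -0.2] w 0.451 grip 0.0
d [ 0.0117 -0.0028  0.1209] roll 0.1
```

View pics/s8.png

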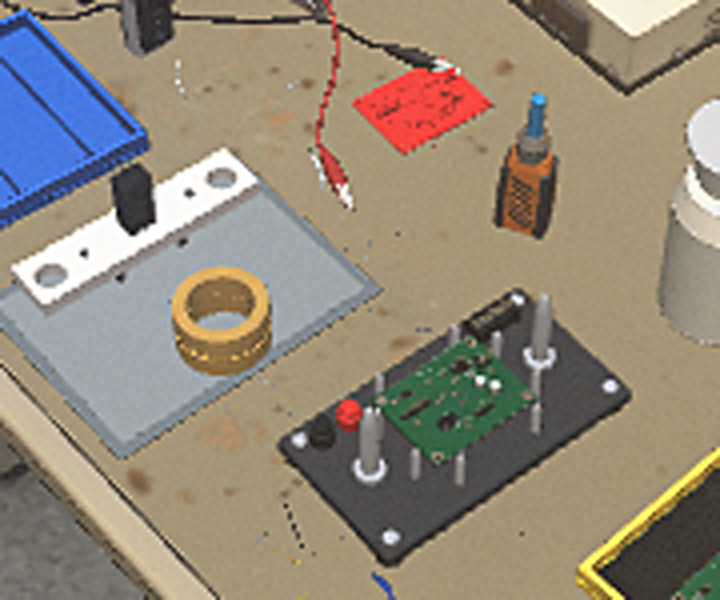

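The next board lies in the nest at (460,400) between the pins. Next I'll fetch the bar, whose grip is at (134,195).

Call:
step_arm([
  {"dx": 0.011,"dy": -0.003,"dz": 0.05,"roll": 0,"fingers": 0.1},
  {"dx": 0.011,"dy": -0.003,"dz": 0.1,"roll": 0,"fingers": 0.1},
  {"dx": 0.011,"dy": -0.003,"dz": 0.121,"roll": 0,"fingers": 0.1},
  {"dx": 0.011,"dy": -0.003,"dz": 0.121,"roll": 0,"fingers": 0.1},
  {"dx": 0.011,"dy": -0.003,"dz": 0.121,"roll": 0,"fingers": 1},
  {"dx": 0.011,"dy": -0.003,"dz": 0.121,"roll": 0,"fingers": 1},
  {"dx": 0.011,"dy": -0.003,"dz": 0.121,"roll": 0,"fingers": 1},
  {"dx": 0.011,"dy": -0.003,"dz": 0.121,"roll": 0,"fingers": 1},
], squeeze=40)

```text
time: 23.55
tool_pos: [0.4494, 0.1853, 0.0325]
tcp_rot: [0.048, 3.138, 0.0]
wrist_force: [0.8, -3.6, 5.6]
width: 0.157
grip_force: 42.6
```

```bash
python3 -c "
from h import *
go(.4955,-.003,.16,88.2)"
```

```text
t 23.55 pos [0.4494 0.1853 0.0325] yaw(tool y) 88.26 F [ 0.8 -3.6  5.6] w 0.157 grip 42.6
d [-0.0522 -0.1867 -0.1274] roll 0.1
```

Call:
step_arm([
  {"dx": 0,"dy": 0,"dz": -0.03,"roll": 0,"fingers": 1},
  {"dx": 0,"dy": 0,"dz": -0.08,"roll": 0,"fingers": 1},
  {"dx": 0,"dy": 0,"dz": -0.11,"roll": 0,"fingers": 1},
  {"dx": -0.02,"dy": -0.06,"dz": -0.11,"roll": 0,"fingers": 1},
  {"dx": -0.04,"dy": -0.12,"dz": -0.11,"roll": 0,"fingers": 1},
  {"dx": -0.053,"dy": -0.187,"dz": -0.11,"roll": 0,"fingers": 1},
  {"dx": -0.053,"dy": -0.187,"dz": -0.11,"roll": 0,"fingers": 1},
  {"dx": -0.053,"dy": -0.187,"dz": -0.11,"roll": 0,"fingers": 1},
])

```text
time: 24.55
tool_pos: [0.4947, -0.0035, 0.1407]
tcp_rot: [-0.051, -3.14, -0.001]
wrist_force: [0.6, 0.9, -1.0]
width: 0.156
grip_force: 41.5
```

Call:
step_arm([
  {"dx": 0,"dy": 0,"dz": 0,"roll": 0,"fingers": 1},
  {"dx": 0,"dy": 0,"dz": 0,"roll": 0,"fingers": 1},
])

```text
time: 24.8
tool_pos: [0.4948, -0.002, 0.1408]
tcp_rot: [-0.045, -3.141, -0.0]
wrist_force: [-0.4, -0.5, -0.6]
width: 0.156
grip_force: 41.5
```

```bash
python3 -c "
from h import *
go(.496,-.003,.1,88.2)
p,d=read_camera('scene');np.savez('s9.npz',p=p,d=d)
cv2.imwrite('pics/s9.png',cv2.resize(p[130:280,180:360],None,fx=4,fy=4,interpolation=cv2.INTER_CUBIC))
read_state();go(.496,-.003,.1,88.2)"
```

```text
t 24.8 pos [ 0.4948 -0.002   0.1408] yaw(tool y) 88.36 F [-0.4 -0.5 -0.6] w 0.156 grip 41.5
d [-0.0013 -0.001   0.0408] roll 0.2
t 24.85 pos [ 0.4949 -0.0021  0.1409] yaw(tool y) 88.35 F [-0.3  0.7 -1.4] w 0.153 grip 41.5
d [-0.0011 -0.0008  0.0409] roll 0.1
```

View pics/s9.png

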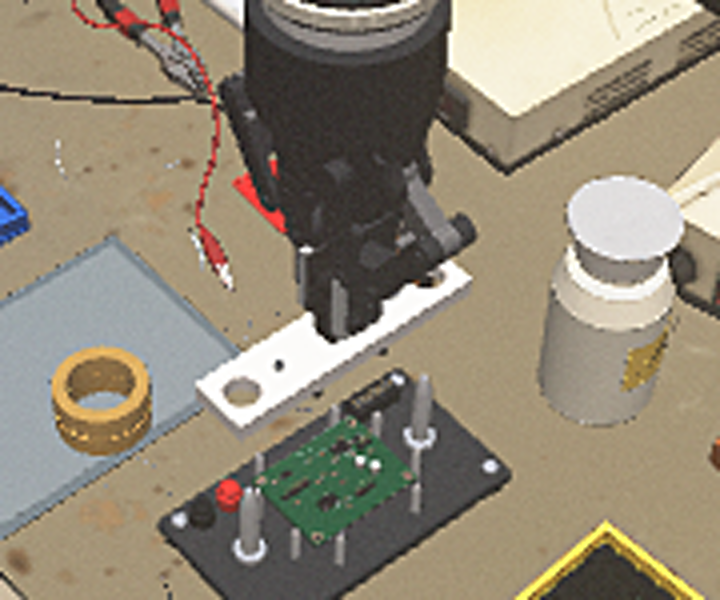

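The bar is held level over the posts. Its hole is at (242,391), its end corners are at (197,381), (240,426) and (471,277), and the post tips are at (251,489) and (424,377).

```bash
python3 -c "
from h import *
f=lambda u,v,z: w('scene',None,180+(u+.5)/4-.5,130+(v+.5)/4-.5,z)[:2]
z=.130;P=np.array([f(251,489,.06),f(424,377,.06)]);print('posts',P.round(4),P.mean(0),np.degrees(np.arctan2(*(P[1]-P[0])[::-1])))
a=np.radians(-1.7);X=np.array([np.cos(a),np.sin(a)])
print('hole',f(242,391,z),'ctr',f(242,391,z)+.052*X)
C=np.array([f(197,381,z),f(240,426,z),f(471,277,z)]);print(C.round(4),'ctr from end',C[:2].mean(0)+.065*X,'ctr diag',(C[0]+C[2])/2, 'ang',np.degrees(np.arctan2(*(C[2]-C[1])[::-1])))
"
```

```text
posts [[ 0.4438 -0.0007]
 [ 0.5458 -0.0051]] [ 0.49481604 -0.00289767] -2.442440411169009
hole [4.40910685e-01 3.34794046e-04] ctr [ 0.4928878  -0.00120785]
[[ 0.4303  0.0168]
 [ 0.4284 -0.0131]
 [ 0.5578 -0.0169]] ctr from end [ 4.94288913e-01 -9.47031979e-05] ctr diag [ 4.94041988e-01 -7.46145317e-05] ang -1.6887143102098587
```

Call:
step_arm([
  {"dx": -0.001,"dy": -0.0015,"dz": 0.03,"roll": 0,"fingers": 1},
  {"dx": -0.001,"dy": -0.0015,"dz": 0.052,"roll": 0,"fingers": 1},
  {"dx": -0.001,"dy": -0.0015,"dz": 0.055,"roll": 0,"fingers": 1},
  {"dx": -0.001,"dy": -0.0015,"dz": 0.055,"roll": 0,"fingers": 1},
  {"dx": -0.001,"dy": -0.0015,"dz": 0.055,"roll": 0,"fingers": 1},
])

```text
time: 25.48
tool_pos: [0.4971, -0.0048, 0.0872]
tcp_rot: [0.048, 3.139, -0.0]
wrist_force: [0.6, -0.0, -0.8]
width: 0.152
grip_force: 41.5
```

```bash
python3 -c "
from h import *
go(.496,-.0035,.061,88.2)"
```

```text
t 25.48 pos [ 0.4971 -0.0048  0.0872] yaw(tool y) 88.25 F [ 0.6 -0.  -0.8] w 0.152 grip 41.5
d [0.0012 0.0013 0.0262] roll 0.0
```

Call:
step_arm([
  {"dx": 0.0005,"dy": 0.001,"dz": 0.006,"roll": 0,"fingers": 1},
  {"dx": 0.0005,"dy": 0.001,"dz": 0.012,"roll": 0,"fingers": 1},
  {"dx": 0.0005,"dy": 0.001,"dz": 0.015,"roll": 0,"fingers": 1},
  {"dx": 0.0005,"dy": 0.001,"dz": 0.015,"roll": 0,"fingers": 1},
])

```text
time: 25.98
tool_pos: [0.4952, -0.004, 0.0705]
tcp_rot: [-0.049, -3.14, -0.0]
wrist_force: [-0.4, -0.9, -0.7]
width: 0.152
grip_force: 41.5
```

```bash
python3 -c "
from h import *
go(.496,-.0035,.061,88.2)"
```

```text
t 25.98 pos [ 0.4952 -0.004   0.0705] yaw(tool y) 88.22 F [-0.4 -0.9 -0.7] w 0.152 grip 41.5
d [-0.0008  0.0005  0.0095] roll 0.0
```

Past the tips with no force, so it goes on down to the seat.

Call:
step_arm([
  {"dx": -0.0005,"dy": 0,"dz": 0.004,"roll": 0,"fingers": 1},
  {"dx": -0.0005,"dy": 0,"dz": 0.008,"roll": 0,"fingers": 1},
  {"dx": -0.0005,"dy": 0,"dz": 0.0105,"roll": 0,"fingers": 1},
  {"dx": -0.0005,"dy": 0,"dz": 0.0105,"roll": 0,"fingers": 1},
  {"dx": -0.0005,"dy": 0,"dz": 0.0105,"roll": 0,"fingers": 1},
])

```text
time: 26.6
tool_pos: [0.4962, -0.004, 0.0605]
tcp_rot: [0.049, 3.141, -0.0]
wrist_force: [0.7, 0.6, -2.0]
width: 0.156
grip_force: 41.5
```

```bash
python3 -c "
from h import *
go(.496,-.0035,.059,88.2)"
```

```text
t 26.6 pos [ 0.4962 -0.004   0.0605] yaw(tool y) 88.23 F [ 0.7  0.6 -2. ] w 0.156 grip 41.5
d [0.0002 0.0005 0.0015] roll 0.0
```

Call:
step_arm([
  {"dx": 0,"dy": 0,"dz": 0.002,"roll": 0,"fingers": 1},
  {"dx": 0,"dy": 0,"dz": 0.002,"roll": 0,"fingers": 1},
  {"dx": 0,"dy": 0,"dz": 0.001,"roll": 0,"fingers": 0.2},
  {"dx": 0,"dy": 0,"dz": 0.001,"roll": 0,"fingers": 0.2},
  {"dx": 0,"dy": 0,"dz": 0,"roll": 0,"fingers": 0.2},
  {"dx": 0,"dy": 0,"dz": -0.03,"roll": 0,"fingers": 0},
  {"dx": 0,"dy": 0,"dz": -0.08,"roll": 0,"fingers": -0.4},
  {"dx": 0,"dy": 0,"dz": -0.09,"roll": 0,"fingers": -1},
])

```text
time: 27.6
tool_pos: [0.499, -0.0041, 0.1546]
tcp_rot: [0.048, 3.134, -0.0]
wrist_force: [-0.2, 0.4, 0.0]
width: 0.889
grip_force: 0.0
```

Call:
step_arm([
  {"dx": 0.02,"dy": 0.06,"dz": 0,"roll": 0,"fingers": -1},
  {"dx": 0.045,"dy": 0.115,"dz": 0,"roll": 0,"fingers": -1},
  {"dx": 0.045,"dy": 0.115,"dz": 0,"roll": 0,"fingers": -1},
  {"dx": 0.045,"dy": 0.115,"dz": 0,"roll": 0,"fingers": -1},
])

```text
time: 28.1
tool_pos: [0.4543, 0.1123, 0.1499]
tcp_rot: [-0.046, -3.141, 0.001]
wrist_force: [0.4, 0.7, -0.1]
width: 0.998
grip_force: 0.0
```

```bash
python3 -c "
from h import *
go(.4475,.111,.01,88.2)
p,d=read_camera('scene');np.savez('s10.npz',p=p,d=d)
cv2.imwrite('pics/s10.png',cv2.resize(p[150:300,180:360],None,fx=4,fy=4,interpolation=cv2.INTER_CUBIC))"
```

```text
t 28.1 pos [0.4543 0.1123 0.1499] yaw(tool y) 88.31 F [ 0.4  0.7 -0.1] w 0.998 grip 0.0
d [ 0.0067 -0.0014  0.14  ] roll 0.1
```

View pics/s10.png

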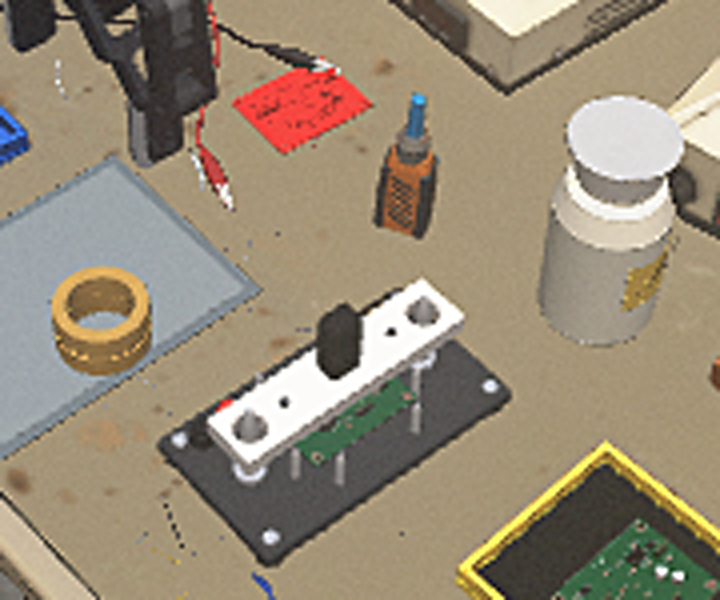

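The bar sits over both posts, with its grip top at (341,313). The ring on the mat has its rim centre at (102,294).

```bash
python3 -c "
from h import *
f=lambda u,v,z: w('scene',None,180+(u+.5)/4-.5,150+(v+.5)/4-.5,z)[:2]
print('grip',f(341,313,.085),'ring',f(102,294,.030),'post',f(249,416,.06),f(423,303,.06))
go(.4475,.111,.009,88.2)"
```

```text
grip [ 0.49638584 -0.00131275] ring [0.44816967 0.11576301] post [ 0.44070355 -0.00302338] [ 0.54295409 -0.00734948]
t 28.15 pos [0.4547 0.1118 0.15  ] yaw(tool y) 88.23 F [-0.4 -0.4 -0.3] w 0.998 grip 0.0
d [ 0.0071 -0.0009  0.141 ] roll 0.0
```

Call:
step_arm([
  {"dx": 0.006,"dy": -0.001,"dz": 0.05,"roll": 0,"fingers": -1},
  {"dx": 0.006,"dy": -0.001,"dz": 0.1,"roll": 0,"fingers": -1},
  {"dx": 0.006,"dy": -0.001,"dz": 0.136,"roll": 0,"fingers": -1},
  {"dx": 0.006,"dy": -0.001,"dz": 0.136,"roll": 0,"fingers": -1},
  {"dx": 0.006,"dy": -0.001,"dz": 0.136,"roll": 0,"fingers": 0.6},
  {"dx": 0.006,"dy": -0.001,"dz": 0.136,"roll": 0,"fingers": 0.6},
  {"dx": 0.006,"dy": -0.001,"dz": 0.136,"roll": 0,"fingers": 0.6},
  {"dx": 0.006,"dy": -0.001,"dz": 0.136,"roll": 0,"fingers": 0.6},
])

```text
time: 29.15
tool_pos: [0.4508, 0.1116, 0.0169]
tcp_rot: [0.048, 3.137, 0.0]
wrist_force: [-0.4, -1.8, 6.0]
width: 0.542
grip_force: 40.1
```

```bash
python3 -c "
from h import *
go(.496,-.0035,.16,88.2)"
```

```text
t 29.15 pos [0.4508 0.1116 0.0169] yaw(tool y) 88.25 F [-0.4 -1.8  6. ] w 0.542 grip 40.1
d [-0.0493 -0.1136 -0.1429] roll 0.0
```

Call:
step_arm([
  {"dx": 0,"dy": 0,"dz": -0.03,"roll": 0,"fingers": 0.6},
  {"dx": 0,"dy": 0,"dz": -0.08,"roll": 0,"fingers": 0.6},
  {"dx": 0,"dy": 0,"dz": -0.135,"roll": 0,"fingers": 0.6},
  {"dx": -0.02,"dy": -0.06,"dz": -0.135,"roll": 0,"fingers": 0.6},
  {"dx": -0.05,"dy": -0.114,"dz": -0.135,"roll": 0,"fingers": 0.6},
  {"dx": -0.05,"dy": -0.114,"dz": -0.135,"roll": 0,"fingers": 0.6},
  {"dx": -0.05,"dy": -0.114,"dz": -0.135,"roll": 0,"fingers": 0.6},
  {"dx": -0.05,"dy": -0.114,"dz": -0.135,"roll": 0,"fingers": 0.6},
])

```text
time: 30.15
tool_pos: [0.4944, -0.0029, 0.1494]
tcp_rot: [-0.047, -3.141, -0.0]
wrist_force: [-0.3, 0.2, -2.0]
width: 0.532
grip_force: 42.2
```

```bash
python3 -c "
from h import *
go(.498,-.004,.11,88.2)
p,d=read_camera('scene');np.savez('s11.npz',p=p,d=d)
cv2.imwrite('pics/s11.png',cv2.resize(p[150:280,200:350],None,fx=4.6,fy=4.6,interpolation=cv2.INTER_CUBIC))"
```

```text
t 30.15 pos [ 0.4944 -0.0029  0.1494] yaw(tool y) 88.3 F [-0.3  0.2 -2. ] w 0.532 grip 42.2
d [-0.0037 -0.001   0.0394] roll 0.1
```

View pics/s11.png

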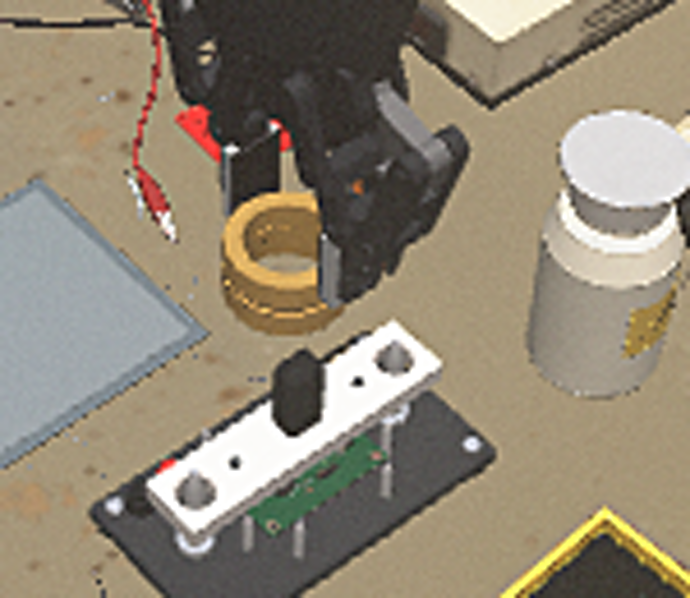

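The ring hangs level, with its rim spanning columns 222 to about 345 (centre about (284,242)). The grip top is at (299,363).

```bash
python3 -c "
from h import *
f=lambda u,v,z: w('scene',None,200+(u+.5)/4.6-.5,150+(v+.5)/4.6-.5,z)[:2]
print('ring',f(284,242,.1625),'grip',f(299,363,.085),'posts mid',(f(196,480,.06)+f(398,350,.06))/2)
go(.498,-.004,.11,88.2)"
```

```text
ring [ 0.48514382 -0.00252754] grip [ 0.49503726 -0.00208947] posts mid [ 0.49208248 -0.00639286]
t 30.2 pos [ 0.4944 -0.0028  0.1494] yaw(tool y) 88.32 F [-0.5 -0.7 -2.5] w 0.539 grip 42.2
d [-0.0036 -0.0011  0.0394] roll 0.1
```

```bash
cat > ring.py <<'E'
from h import *
from scipy.optimize import least_squares
def fit(fn,box,zlo):
    k=np.load(fn);p,d=k["p"],k["d"];c=calibration("scene");K=np.array(c["intrinsics"]);T=np.linalg.inv(c["world_to_cam"])
    v,u=np.mgrid[box[1]:box[3],box[0]:box[2]];D=d[v,u];h=cv2.cvtColor(p,cv2.COLOR_BGR2HSV)[v,u]
    m=(D>0)&(h[...,0]>10)&(h[...,0]<26)&(h[...,1]>110)
    X=np.stack([(u-K[0,2])/K[0,0]*D,-(v-K[1,2])/K[1,1]*D,-D],-1)[m]@T[:3,:3].T+T[:3,3]
    print(len(X),"z max",np.percentile(X[:,2],[2,50,98]).round(4))
    t=X[X[:,2]>zlo][:,:2]
    # top rim: midline radius about 20 mm
    r=least_squares(lambda q:np.hypot(*(t-q).T)-.0203,t.mean(0),loss="soft_l1",f_scale=.002);print(len(t),"centre",r.x.round(4),"rms",np.sqrt(np.mean(r.fun**2)).round(4))
E
python3 -c "
from ring import *
fit('s11.npz',(245,188,280,225),.159)
fit('s10.npz',(190,212,222,246),.0275)"
```

```text
560 z max [0.1342 0.1535 0.1629]
188 centre [ 0.4873 -0.0018] rms 0.0024
491 z max [0.0041 0.0234 0.0315]
162 centre [0.4439 0.1116] rms 0.0021
```

Call:
step_arm([
  {"dx": -0.008,"dy": -0.0005,"dz": 0,"roll": 0,"fingers": 0.6},
  {"dx": -0.008,"dy": -0.0005,"dz": 0.02,"roll": 0,"fingers": 0.6},
  {"dx": -0.008,"dy": -0.0005,"dz": 0.042,"roll": 0,"fingers": 0.6},
  {"dx": -0.008,"dy": -0.0005,"dz": 0.042,"roll": 0,"fingers": 0.6},
  {"dx": -0.008,"dy": -0.0005,"dz": 0.042,"roll": 0,"fingers": 0.6},
])

```text
time: 30.82
tool_pos: [0.5037, -0.0044, 0.1081]
tcp_rot: [0.048, 3.141, -0.0]
wrist_force: [0.3, -0.2, -1.3]
width: 0.545
grip_force: 42.2
```

```bash
python3 -c "
from ring import *
go(.5025,-.0035,.064,88.2)
p,d=read_camera('scene');np.savez('s12.npz',p=p,d=d)
fit('s12.npz',(240,190,290,245),.114)"
```

```text
t 30.82 pos [ 0.5037 -0.0044  0.1081] yaw(tool y) 88.26 F [ 0.3 -0.2 -1.3] w 0.545 grip 42.2
d [0.0013 0.0008 0.0441] roll 0.1
508 z max [0.0929 0.1122 0.1214]
224 centre [ 0.4961 -0.0036] rms 0.0024
```

Ring centre is at (0.496, -0.0036), over the grip. I'm lowering it now.

Call:
step_arm([
  {"dx": 0.001,"dy": 0.001,"dz": 0.01,"roll": 0,"fingers": 0.6},
  {"dx": 0.001,"dy": 0.001,"dz": 0.02,"roll": 0,"fingers": 0.6},
  {"dx": 0.001,"dy": 0.001,"dz": 0.032,"roll": 0,"fingers": 0.6},
  {"dx": 0.001,"dy": 0.001,"dz": 0.039,"roll": 0,"fingers": 0.6},
  {"dx": 0.001,"dy": 0.001,"dz": 0.041,"roll": 0,"fingers": 0.6},
  {"dx": 0.001,"dy": 0.001,"dz": 0.041,"roll": 0,"fingers": 0.6},
])

```text
time: 31.62
tool_pos: [0.5021, -0.0037, 0.0663]
tcp_rot: [-0.049, -3.141, 0.0]
wrist_force: [-0.0, -0.1, -3.1]
width: 0.544
grip_force: 42.2
```

```bash
python3 -c "
from h import *
go(.5025,-.0035,.062,88.2)"
```

```text
t 31.62 pos [ 0.5021 -0.0037  0.0663] yaw(tool y) 88.23 F [-0.  -0.1 -3.1] w 0.544 grip 42.2
d [-0.0004  0.0002  0.0043] roll 0.0
```

Call:
step_arm([
  {"dx": 0,"dy": 0,"dz": 0.002,"roll": 0,"fingers": 0.6},
  {"dx": 0,"dy": 0,"dz": 0.004,"roll": 0,"fingers": 0.6},
  {"dx": 0,"dy": 0,"dz": 0.004,"roll": 0,"fingers": 0.6},
])

```text
time: 32.0
tool_pos: [0.5022, -0.0037, 0.0625]
tcp_rot: [0.049, 3.141, -0.0]
wrist_force: [-1.0, -0.3, -1.5]
width: 0.543
grip_force: 42.3
```

Call:
step_arm([
  {"dx": 0,"dy": 0,"dz": 0.001,"roll": 0,"fingers": 0.6},
  {"dx": 0,"dy": 0,"dz": 0.001,"roll": 0,"fingers": -1},
  {"dx": 0,"dy": 0,"dz": 0.001,"roll": 0,"fingers": -1},
  {"dx": 0,"dy": 0,"dz": 0,"roll": 0,"fingers": -1},
  {"dx": 0,"dy": 0,"dz": -0.03,"roll": 0,"fingers": -1},
  {"dx": 0,"dy": 0,"dz": -0.08,"roll": 0,"fingers": -1},
  {"dx": 0,"dy": 0.06,"dz": -0.11,"roll": 0,"fingers": -1},
  {"dx": 0.04,"dy": 0.12,"dz": -0.11,"roll": 0,"fingers": -1},
])

```text
time: 33.0
tool_pos: [0.4765, 0.1077, 0.1765]
tcp_rot: [0.053, 3.132, 0.003]
wrist_force: [-0.0, 0.6, 0.4]
width: 0.995
grip_force: 0.0
```

Call:
step_arm([
  {"dx": 0,"dy": 0.06,"dz": 0,"roll": 0,"fingers": -1},
  {"dx": 0,"dy": 0.1,"dz": 0,"roll": 0,"fingers": -1},
  {"dx": 0,"dy": 0.1,"dz": 0,"roll": 0,"fingers": -1},
])

```text
time: 33.38
tool_pos: [0.4755, 0.2086, 0.1725]
tcp_rot: [0.042, 3.141, 0.001]
wrist_force: [-0.1, -0.6, 0.2]
width: 1.0
grip_force: 0.0
```

```bash
python3 -c "
from ring import *
p,d=read_camera('scene');np.savez('s13.npz',p=p,d=d)
fit('s13.npz',(235,200,300,260),.071)
cv2.imwrite('pics/s13.png',cv2.resize(p[170:300,200:350],None,fx=4.6,fy=4.6,interpolation=cv2.INTER_CUBIC))"
```

```text
536 z max [0.0027 0.0681 0.0741]
209 centre [ 0.4953 -0.0022] rms 0.0022
```

View pics/s13.png

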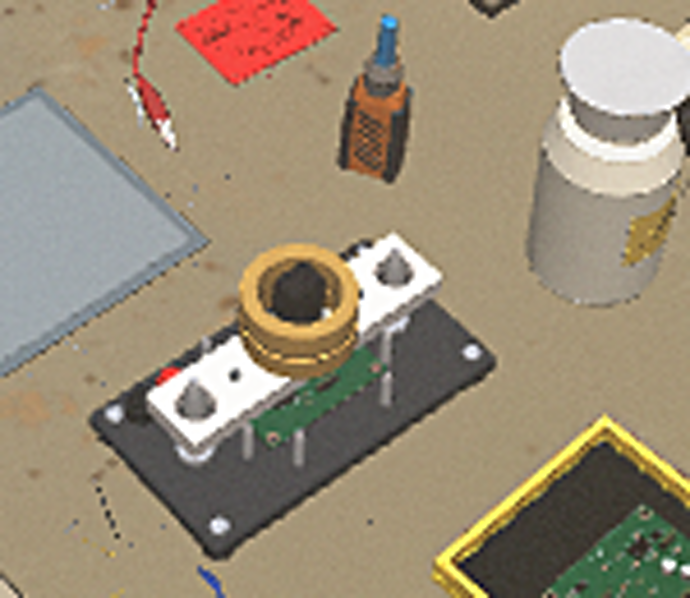

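The ring sits on the bar around the grip at (300,300). Its top is at z of about 74 mm, which means the probe block is pressed home. The tested board is in the yellow tray and the bottle hasn't moved, so I'm handing in.

```bash
python3 -c "
from h import *
print(finish_job())"
```

```text
the job is handed in; nothing more can be done
None
```

I handed the job in at about 33 s; no verdict came back, but the last image shows the new board pressed down under bar and ring, the tested board flat in the yellow tray, and the bottle unmoved.

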